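Draw the red cartridge from a deep inverter bay with a hooked picker

ROBOT

A 7-joint arm with a two-finger parallel gripper is mounted at the origin on the work surface. World frame = base frame: x ahead of the robot, y to its left, z up, the work surface at z = 0. Lengths are in m, angles in rad, forces in N, time in s.
With the tool pointing down it reaches from about 0.425 to 0.925 m from the base axis. Payload 6.8 kg.
Tool frame: the origin (TCP) lies midway between the tips of the shut fingers; the grasp point (between the pads) lies 19 mm behind it; z points along the fingers, y is the line along which they close (so a half turn about z gives the same grasp; the last joint's range is limited). The gripper opens to 85 mm and grips with 20 to 120 N. Pads are 22 mm wide; open, the fingers measure 114 mm over their backs; the gripper's body (76 mm by 85 mm) begins 54 mm behind the grasp point. The pads swing forward as they close: fully open they stand 13 mm farther back than shut.
Start: joints at [-1.325, 0.477, 0.022, 1.555, -0.011, 1.109, -0.083], TCP at [0.234, 0.633, 0.199] pointing down, gripper open.
Joint ranges: [-2.96, 2.96], [-0.34, 2.1], [-1.41, 1.46], [0.24, 2.44], [-1.37, 4.51], [0.17, 1.92], [-2.96, 2.96]. Speed limits (rad/s): [2.39, 2.39, 3.14, 3.14, 3.14, 3.14, 3.14].

INTERFACE

Orientations are given as a unit quaternion [w, x, y, z].
In Python, from station import bot gives the robot as it stands.
- The arm moves only by the tool jog_arm, never from a script. Its argument "rows" is a list of rows, each an object of numbers: "fingers": the finger opening in mm, from 0 to 85.4; "x", "y", "z": the shift along the tool's x, y, z in mm; "ax", "ay", "az": the turn, a rotation vector about the tool's x, y, z in degrees. A call has exactly 8 rows; each row shifts and turns the commanded pose from where the row before left it, along the tool's axes as they then stand; what a row does not reach is not made up. A row lasts 1/10 s, in which the tool goes at most 50 mm and 8.59 degrees, less where a joint would pass 70% of its speed; a pose out of reach is approached as far as the arm can. A call with a gripper value outside its range is refused whole. The fingers move at their own pace and stop on an object; "force" is the grip in N (left out, the last holds). Time passes only in rows, so rows that do not move let the fingers close, or fill a call up. It gives the time, the measured TCP pose, the force, the opening and the grip force at its end, in the units of the state.
- bot.get_obs(): the state, without advancing time (a new reading comes with each control period).
- bot.read_camera(name): name is "scene" or "top" or "wrist"; returns a dict with "pixels" (400x640x3 uint8, red, green, blue), "vertical_fov" (degrees; the focal length in pixels is half the picture's height over the tangent of half this angle, whatever the lens; pixels are square), "cx", "cy" (the principal point, pixels), "dist_coeffs" ([k1, k2, p1, p2, k3] as OpenCV has them; the pictures are not rectified), "world_from_camera" (4x4, takes a point from camera to world coordinates). Camera axes: x right, y down, z forward; pixel columns grow to the right and rows downward; lengths in m; the calibration is good to about 2 mm. A picture is of the moment at which its call begins. There is no depth.
- bot.hand_in(): hands the job in; it is judged then, once.
The state is a dict: "t": time; "q": joint angles; "joint_vel": joint speeds; "joint_torque": joint torques, N m; "eef_pos": TCP position; "tool_rot": TCP orientation; "contact_force": force on the tool from outside, world axes, zero at the start; "torque": the same for the moment, N m; "gripper_width": opening from 0.0 (shut) to 1.0 (fully open); "grasp_force": force on a finger pad.
Only numpy, scipy, OpenCV 4.12 (cv2) and the standard library are available. Lean on these libraries where they do the work, as an engineer would, in place of code of your own. Each camera call takes 0.05 s, during which the arm holds its last target. There are 200 camera calls.

TASK

Take the telescopic hook picker from its stand, reach down the narrow bay of the inverter chassis, feel for the red cartridge, hook it by its wire bail and draw it gently out. Stand it upright in the green bin without dropping it or touching it with the gripper, unhook, and hang the picker back in the slot of its stand. Leave the blue cartridge seated and the tape roll and screwdriver where they are.

Things in the scene. Friction and masses are not known exactly. Their poses are not given: they have to be found in the camera images.
- chassis: Fixed grey inverter chassis. Origin: at table level under the middle of its two-bay block, z up. The block is 90 (x) by 130 (y) by 130 mm high; two deep bays, open at the top, lie side by side in y with a 14 mm wall between. Beyond the block (x 45 to 160 mm) is a lower deck 70 mm high with yellow parts up to 103 mm.
- bay_l (a point): Centre of the mouth of the bay at chassis y +24 mm, 130 mm above the table, chassis axes. Each bay is 64 (x) by 34 (y) mm inside. Its cartridge stands on a sprung seat (top 14 mm above the table, gives 2 mm at about 4 N/mm) between two sprung side pads. Never push or pull on the cartridge or the chassis with more than 25 N.
- bay_r (a point): The same for the bay at chassis y -24 mm. The pads grip a cartridge's sides: 4 to 12 N are needed to pull it up through the first 20 mm, beyond that it slides freely.
- red_cartridge: Cartridge to retrieve, in either bay: red block 60 (x) by 30 (y) by 30 mm high, 0.1 to 0.17 kg, its x axis along the chassis x. Origin: centre of its underside, z up. A rigid steel wire bail stands on the middle of its top.
- red_bail (a point): Middle of the red cartridge's bail bar: a 5 mm wire along the cartridge's y, 46.5 mm above its underside, on two legs at y +-11 mm. Clear opening under it: 17 mm wide, 14 mm from the block's top to the bar. It can be hooked from its +x or -x side.
- blue_cartridge: The same cartridge in blue, in the other bay; leave it seated.
- picker: Telescopic hook picker, 0.15 kg. Origin: centre of the underside of its black collar (30 x 30 x 5 mm), z up along the tool. Below it a 9 mm tube, then a 6 mm rod on the same axis with a foot at its end pointing to the picker's +x. The foot's underside is 99 to 131 mm below the origin: the telescope is clamped at another, unmeasured length each time (it does not slide), so find it by touch.
- picker_grip (a point): Centre of the picker's orange square grip, 18 x 18 x 50 mm, 30 mm above the picker's origin, same axes. Hold it firmly (60 N or more).
- tube_end (a point): Lower end of the picker's tube, 60 mm below the picker's origin. The foot farther down is 6 mm wide and 5 mm thick, reaching from 3 mm behind to 16 mm ahead (+x) of the rod's axis; its last 4 mm is a yellow upturned lip, top 8 mm above the foot's underside. A bail bar fits in the 9 mm gap between rod and lip.
- stand: Fixed picker stand: base 110 x 90 mm, column at its -x end, slotted plate with its top 150 mm above the table. The slot is 16 mm wide (y) and runs from 22 mm behind the origin to its open end at x +30 mm. The picker hangs in it on its collar, foot towards the stand's +x, and lifts straight up or lowers straight down through the slot. Origin: at table level under the seat, z up.
- stand_seat (a point): Where the picker's origin lies when it hangs in the stand: on top of the slotted plate, 150 mm above the table; stand's axes.
- bin: Fixed green open bin 190 (x) by 150 (y) by 50 mm high, walls and floor 4 mm. Origin: centre of its underside, z up. The bin is on one side of the chassis, the stand on the other; either way round.
- tape: Loose roll of tape lying flat, 100 mm across, 30 mm high; origin at the centre of its underside. Leave alone.
- screwdriver: Loose screwdriver lying on the table along its x axis. Leave alone.
Mind the look-alikes: they are no part of the job. Leave any grey or purple look-alike of the bin alone.

How it is judged:
On the way, in this order (a step that is already met when the one before it is completed fails the run):
1. the red cartridge hangs on the picker, clear above its bay (z of red_cartridge in the frame of chassis above 0.131 m and contact force between picker and red_cartridge above 0.3 N), for 0.1 s.
2. the red cartridge stands upright on the bin's floor, unhooked from the picker (x of red_cartridge in the frame of bin between -0.09 and 0.09 m and y of red_cartridge in the frame of bin between -0.07 and 0.07 m and z of red_cartridge in the frame of bin below 0.008 m and angle between red_cartridge's own z axis and vertical below 0.1 rad and contact force between picker and red_cartridge below 0.05 N and distance between picker and red_cartridge above 0.19 m), for 0.1 s.
At the end, for the whole second after the job is handed in: The red cartridge stands upright (within 0.1 rad) and at rest on the floor of the green bin; the picker hangs upright (within 0.1 rad) and at rest in its stand, its origin within 15 mm of the seat point (x of red_cartridge in the frame of bin between -0.09 and 0.09 m and y of red_cartridge in the frame of bin between -0.07 and 0.07 m and z of red_cartridge in the frame of bin below 0.008 m and angle between each of red_cartridge, picker's own z axis and vertical below 0.1 rad and linear speed of each of red_cartridge, picker below 0.02 m/s and distance between picker and stand_seat below 0.015 m); the robot touches nothing.
It fails at once if the picker pushes or pulls on the red cartridge or on the chassis with more than 25 N (contact force between picker and red_cartridge above 25 N or contact force between picker and chassis above 25 N).
It fails at once if the red cartridge is dropped or pressed on the bin with more than 25 N (contact force between red_cartridge and bin above 25 N).
It fails at once if the gripper touches the red cartridge (contact force between any of the arm, the fingers and red_cartridge above 0.5 N).
It fails at once if the blue cartridge is displaced by more than 8 mm (distance of blue_cartridge from where it was at the start of the episode above 0.008 m).
It fails at once if the tape roll or the screwdriver is moved by more than 20 mm (distance of any of tape, screwdriver from where it was at the start of the episode above 0.02 m).
It also fails if it takes over 61 s, if anything falls off the work surface, if the arm or the gripper's body presses on something with over 40 N, if the wrist force passes 120 N, or if a joint passes its speed limit or range.

## Working session

There is one attempt and no reset: what is moved stays moved. The work goes in short steps, Python scripts to look and compute and a tool call to move; the robot and the scene stay as the last step left them, time stands still between calls to the robot, and variables do not carry over. Pictures are saved under pics/ and viewed, at most 10 in all, crops included, and the job is handed in when it is done.

Besides the shell and the picture viewer there is one more tool, called by a JSON object that holds its "name" and its "arguments", one argument or row to a line. jog_arm: Moves the arm, as the interface text tells. Its arguments: {"type":"object","properties":{"rows":{"type":"array","items":{"type":"object","properties":{"fingers":{"type":"number"},"x":{"type":"number"},"y":{"type":"number"},"z":{"type":"number"},"ax":{"type":"number"},"ay":{"type":"number"},"az":{"type":"number"}}}},"force":{"type":"number"}},"required":["rows"]}

```bash
mkdir -p pics; cat > h.py <<'E'
import numpy as np, cv2
from station import bot
def cam(n):
    c=bot.read_camera(n); p=c["pixels"]; h=p.shape[0]
    f=h/2/np.tan(np.radians(c["vertical_fov"])/2)
    K=np.array([[f,0,c["cx"]],[0,f,c["cy"]],[0,0,1]])
    return p,K,np.array(c["dist_coeffs"],float),np.array(c["world_from_camera"])
def ray(C,uv):
    p,K,d,T=C
    n=cv2.undistortPoints(np.array(uv,float).reshape(-1,1,2),K,d).reshape(-1,2)
    r=np.c_[n,np.ones(len(n))]@T[:3,:3].T
    return T[:3,3],r
def plane(C,uv,z):
    o,r=ray(C,uv); return o+r*((z-o[2])/r[:,2])[:,None]
def proj(C,P):
    p,K,d,T=C; Ti=np.linalg.inv(T)
    return cv2.projectPoints(np.array(P,float).reshape(-1,1,3),cv2.Rodrigues(Ti[:3,:3])[0],Ti[:3,3],K,d)[0].reshape(-1,2)
def save(C,n): cv2.imwrite("pics/"+n+".png",C[0][:,:,::-1])
E
python3 - <<'E'
from h import *
o=bot.get_obs(); print(o["t"],o["eef_pos"],o["tool_rot"],o["contact_force"])
a=cam("top");b=cam("scene");save(a,"top0");save(b,"sc0");print(a[3].round(3),a[1],b[3].round(3))
E
```

```text
0.0 [0.23363534 0.63254315 0.19778585] [-9.83991769e-05  1.75969869e-01  9.84395080e-01 -9.60284558e-04] [-0.22362817  0.0044709  -0.09532536]
[[-0.003 -0.989  0.15   0.317]
 [-1.     0.003  0.004  0.124]
 [-0.005 -0.15  -0.989  1.517]
 [ 0.     0.     0.     1.   ]] [[503.27383859   0.         315.03144678]
 [  0.         503.27383859 206.03938214]
 [  0.           0.           1.        ]] [[ 0.298  0.626 -0.72   1.251]
 [ 0.955 -0.198  0.223 -0.105]
 [-0.003 -0.754 -0.657  0.781]
 [ 0.     0.     0.     1.   ]]
```

View pics/top0.png

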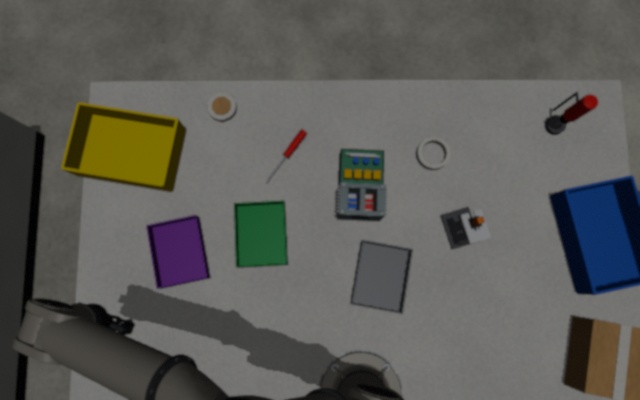

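View pics/sc0.png

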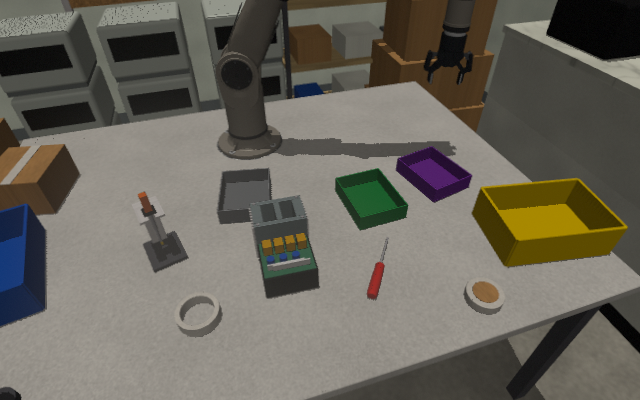

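The top view shows the green bin at (261,234), the chassis block at (361,202) with red in the right bay (370,201), the stand at (467,228) with the orange grip at (480,220), the screwdriver at (290,150) and the tape at (433,153). In the scene view the grip is at (145,202).

```bash
python3 - <<'E'
from h import *
a=cam("top");b=cam("scene")
def comp(C,lo,hi,roi,s=80,v=30,n=1):
    h=cv2.cvtColor(C[0],cv2.COLOR_RGB2HSV); m=cv2.inRange(h,(lo,s,v),(hi,255,255)); z=np.zeros_like(m);x0,y0,x1,y1=roi;z[y0:y1,x0:x1]=m[y0:y1,x0:x1]
    c=sorted(cv2.findContours(z,0,2)[0],key=cv2.contourArea)[::-1][:n]
    return c
g=comp(a,50,75,(220,190,300,280))[0]; r=cv2.minAreaRect(g); print("bin px",r)
bp=cv2.boxPoints(r); print(plane(a,bp,.05).round(3),plane(a,[r[0]],.03))
og=[comp(C,3,14,roi,150,60)[0] for C,roi in((a,(455,200,500,240)),(b,(130,180,165,225)))]
for C,c in zip((a,b),og): print("orange",cv2.minAreaRect(c),cv2.boundingRect(c))
for n,lo,hi in(("red",0,5),("red2",172,180),("blue",100,125)):
    for c in comp(a,lo,hi,(330,180,390,222),100,30,2): print(n,cv2.boundingRect(c),cv2.contourArea(c),plane(a,[cv2.minAreaRect(c)[0]],.044).round(3))
for y in comp(a,18,30,(335,145,390,185),100,60,4): print("yel",cv2.minAreaRect(y))
t=cv2.resize(a[0][140:260,325:500],None,fx=4.5,fy=4.5,interpolation=2)
cv2.imwrite("pics/topc.png",cv2.convertScaleAbs(t[:,:,::-1],alpha=1.5))
t=cv2.resize(b[0][175:300,120:330],None,fx=3.8,fy=3.8,interpolation=2)
cv2.imwrite("pics/scc.png",cv2.convertScaleAbs(t[:,:,::-1],alpha=1.3))
E
```

```text
bin px ((260.013427734375, 233.79483032226562), (63.706947326660156, 50.629539489746094), 87.39744567871094)
[[0.549 0.372 0.05 ]
 [0.555 0.222 0.05 ]
 [0.368 0.213 0.05 ]
 [0.362 0.359 0.05 ]] [[0.45969502 0.29365008 0.03      ]]
orange ((479.00006103515625, 219.50003051757812), (6.363960266113281, 6.363960266113281), 45.0) (476, 218, 8, 7)
orange ((141.6999969482422, 194.60000610351562), (4.110960960388184, 6.640782833099365), 71.56504821777344) (138, 192, 8, 6)
red (365, 204, 10, 6) 34.0 [[ 0.538 -0.031  0.044]]
red (365, 194, 10, 9) 25.0 [[ 0.564 -0.031  0.044]]
red2 (374, 200, 1, 1) 0.0 [[ 0.558 -0.045  0.044]]
red2 (368, 202, 1, 1) 0.0 [[ 0.552 -0.027  0.044]]
blue (348, 204, 10, 5) 30.0 [[0.54  0.019 0.044]]
blue (348, 197, 10, 5) 19.0 [[0.559 0.018 0.044]]
yel ((362.4002685546875, 173.99502563476562), (37.153587341308594, 9.737835884094238), 2.862405300140381)
```

View pics/topc.png

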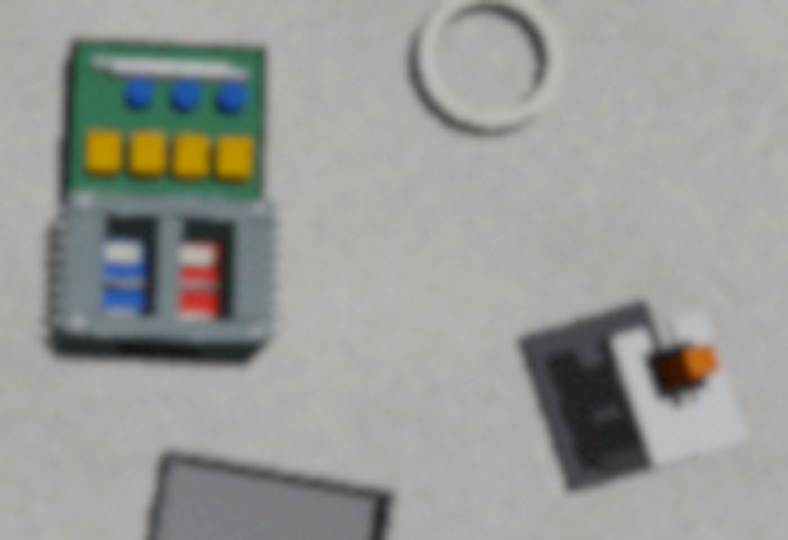

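View pics/scc.png

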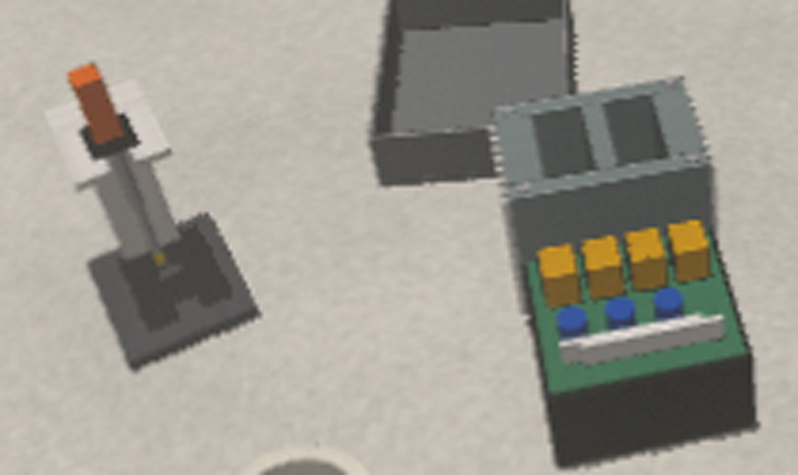

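The scene crop shows the column nearer the robot and the yellow lip (full image about (162,243)) pointing away from it, so stand +x is roughly world +x. The bays are at crop (563,140) and (635,130).

```bash
python3 - <<'E'
from h import *
a=cam("top");b=cam("scene")
tc=lambda L:[(325+x/4.5,140+y/4.5) for x,y in L]
sc=lambda L:[(120+x/3.8,175+y/3.8) for x,y in L]
def tri(u,v):
    o1,r1=ray(a,u);o2,r2=ray(b,v);r1=r1[0];r2=r2[0]
    s=np.linalg.lstsq(np.c_[r1,-r2],o2-o1,rcond=None)[0];p=o1+r1*s[0];q=o2+r2*s[1]
    return ((p+q)/2).round(4),np.linalg.norm(p-q).round(4)
print("grip top",tri(tc([(701,360)]),sc([(84,73)])))
print("plane",plane(a,tc([(701,360)]),.205).round(4),plane(b,sc([(84,73)]),.205).round(4))
P=plane(a,tc([(612,342),(650,466),(746,440),(703,315)]),.15).round(4);print("plate",P)
for i,j in((1,0),(2,3),(2,1),(3,0)):
    d=P[j]-P[i];print(np.degrees(np.arctan2(d[1],d[0])),np.linalg.norm(d))
P=plane(a,tc([(520,342),(570,491),(645,300)]),.01);print("base",P.round(4));d=P[0]-P[1];print(np.degrees(np.arctan2(d[1],d[0])),np.linalg.norm(d))
print("lip",plane(b,sc([(158,258)]),.035))
B=plane(a,tc([(108,218),(155,218),(180,220),(234,222),(232,318),(185,318)]),.13);print("bay corners",B.round(4))
print("chassis scene",plane(b,sc([(495,108),(685,78),(710,165),(508,192)]),.13).round(4))
print("bays scene",plane(b,sc([(533,114),(577,108),(596,168),(546,176),(605,102),(652,95),(668,157),(617,165)]),.13).round(4))
print("yel",plane(a,tc([(103,152),(147,153),(191,155),(235,157)]),.103).round(4))
print("bin scene",plane(b,[(335,189),(378,170),(407,205),(363,227)],.05).round(4))
print(bot.get_obs()["t"])
E
```

```text
grip top (array([ 0.4773, -0.3058,  0.2047]), np.float64(0.0006))
plane [[ 0.4772 -0.306   0.205 ]] [[ 0.4777 -0.3053  0.205 ]]
plate [[ 0.4952 -0.2702  0.15  ]
 [ 0.4196 -0.2898  0.15  ]
 [ 0.4351 -0.3489  0.15  ]
 [ 0.5116 -0.3267  0.15  ]]
14.534455080540125 0.07809942381349558
16.182521415205308 0.07965607321479015
104.69583227477548 0.06109877249176123
106.18618926058343 0.05883204908891073
base [[ 0.5136 -0.2487  0.01  ]
 [ 0.4137 -0.278   0.01  ]
 [ 0.5418 -0.3342  0.01  ]]
16.35725750855641 0.10420758180334057
lip [[ 0.47636312 -0.30647309  0.035     ]]
bay corners [[ 0.5768  0.0345  0.13  ]
 [ 0.5767  0.0052  0.13  ]
 [ 0.5753 -0.0103  0.13  ]
 [ 0.574  -0.0439  0.13  ]
 [ 0.5136 -0.0414  0.13  ]
 [ 0.5137 -0.0123  0.13  ]]
chassis scene [[ 0.5007 -0.062   0.13  ]
 [ 0.5093  0.0685  0.13  ]
 [ 0.5975  0.0615  0.13  ]
 [ 0.5827 -0.0673  0.13  ]]
bays scene [[ 0.5144 -0.0386  0.13  ]
 [ 0.5174 -0.0091  0.13  ]
 [ 0.5781 -0.0094  0.13  ]
 [ 0.5757 -0.0415  0.13  ]
 [ 0.5171  0.0103  0.13  ]
 [ 0.5197  0.0424  0.13  ]
 [ 0.5821  0.0375  0.13  ]
 [ 0.5795  0.0042  0.13  ]]
yel [[ 0.6246  0.0354  0.103 ]
 [ 0.6239  0.0073  0.103 ]
 [ 0.6225 -0.0207  0.103 ]
 [ 0.6211 -0.0487  0.103 ]]
bin scene [[0.4205 0.1971 0.05  ]
 [0.372  0.3588 0.05  ]
 [0.5506 0.3703 0.05  ]
 [0.5946 0.2168 0.05  ]]
0.3
```

```bash
cat >> h.py <<'E'
from scipy.spatial.transform import Rotation as Ro
def pose():
    o=bot.get_obs(); R=Ro.from_quat(o["tool_rot"],scalar_first=True).as_matrix()
    return np.array(o["eef_pos"])*1e3,np.degrees(np.arctan2(R[1,1],R[0,1])),R,o
def plan(tg,ease=False):
    """tg: list of (x,y,z mm, tool-y yaw deg, nrows)"""
    p,th,R,o=pose(); print("at",p.round(1),"yaw",round(th,2),"t",round(o["t"],2),"F",np.round(o["contact_force"],1),"w",round(o["gripper_width"],3))
    k=0
    for x,y,z,t,n in tg:
        p0,t0=p.copy(),th; q=np.array([x,y,z],float)
        for i in range(n):
            f=(i+1)/n
            if ease: f=f*f*(3-2*f)
            d=p0+(q-p0)*f-p; c,s=np.cos(np.radians(th)),np.sin(np.radians(th))
            tn=t0+(t-t0)*f
            print(f"{k//8}: x {-s*d[0]+c*d[1]:.1f} y {c*d[0]+s*d[1]:.1f} z {-d[2]:.1f} az {-(tn-th):.2f}"); k+=1
            p=p+d; th=tn
E
python3 -c "
from h import *
plan([(500,300,300,35,8),(510,-50,300,15.5,8),(460,-300,300,15.5,8)])"
```

```text
at [233.8 633.  198.5] yaw 69.73 t 0.3 F [-0.5  0.1  0.6] w 1.001
0: x -45.6 y -27.5 z -12.7 az 4.34
0: x -47.6 y -24.0 z -12.7 az 4.34
0: x -49.3 y -20.3 z -12.7 az 4.34
0: x -50.7 y -16.5 z -12.7 az 4.34
0: x -51.8 y -12.6 z -12.7 az 4.34
0: x -52.6 y -8.7 z -12.7 az 4.34
0: x -53.1 y -4.7 z -12.7 az 4.34
0: x -53.3 y -0.7 z -12.7 az 4.34
1: x -36.6 y -24.1 z -0.0 az 2.44
1: x -37.5 y -22.5 z -0.0 az 2.44
1: x -38.5 y -20.9 z -0.0 az 2.44
1: x -39.3 y -19.2 z -0.0 az 2.44
1: x -40.1 y -17.5 z -0.0 az 2.44
1: x -40.8 y -15.8 z -0.0 az 2.44
1: x -41.4 y -14.1 z -0.0 az 2.44
1: x -42.0 y -12.3 z -0.0 az 2.44
2: x -28.4 y -14.4 z -0.0 az -0.00
2: x -28.4 y -14.4 z -0.0 az -0.00
2: x -28.4 y -14.4 z -0.0 az -0.00
2: x -28.4 y -14.4 z -0.0 az -0.00
2: x -28.4 y -14.4 z -0.0 az -0.00
2: x -28.4 y -14.4 z -0.0 az -0.00
2: x -28.4 y -14.4 z -0.0 az -0.00
2: x -28.4 y -14.4 z -0.0 az -0.00
```

{"name": "jog_arm", "arguments": {
  "rows": [
    {"x": -40,"y": -20,"z": -13,"az": 4.3,"fingers": 85},
    {"x": -42,"y": -19,"z": -13,"az": 4.3},
    {"x": -43,"y": -17,"z": -13,"az": 4.3},
    {"x": -44,"y": -14,"z": -13,"az": 4.3},
    {"x": -45,"y": -11,"z": -13,"az": 4.3},
    {"x": -46,"y": -8,"z": -13,"az": 4.3},
    {"x": -46,"y": -4,"z": -13,"az": 4.3},
    {"x": -46,"y": -1,"z": -13,"az": 4.3}
  ]
}}

```text
invalid input
```

{"name": "jog_arm", "arguments": {
  "rows": [
    {"x": -40,"y": -22,"z": 0,"az": 2.4},
    {"x": -40,"y": -20,"z": 0,"az": 2.4},
    {"x": -41,"y": -19,"z": 0,"az": 2.4},
    {"x": -42,"y": -18,"z": 0,"az": 2.4},
    {"x": -42,"y": -17,"z": 0,"az": 2.4},
    {"x": -42,"y": -15,"z": 0,"az": 2.4},
    {"x": -42,"y": -14,"z": 0,"az": 2.4},
    {"x": -42,"y": -12,"z": 0,"az": 2.4}
  ]
}}

```text
invalid input
```

```bash
python3 -c "
from h import *
plan([(455,-300,300,15.5,8)])"
```

```text
at [233.8 633.  198.5] yaw 69.73 t 0.3 F [-0.5  0.1  0.6] w 1.001
0: x -66.3 y -99.8 z -12.7 az 6.78
0: x -77.7 y -91.3 z -12.7 az 6.78
0: x -87.9 y -81.5 z -12.7 az 6.78
0: x -96.9 y -70.5 z -12.7 az 6.78
0: x -104.5 y -58.6 z -12.7 az 6.78
0: x -110.7 y -45.9 z -12.7 az 6.78
0: x -115.4 y -32.5 z -12.7 az 6.78
0: x -118.4 y -18.6 z -12.7 az 6.78
```

{"name": "jog_arm", "arguments": {
  "rows": [
    {"x": -40,"y": -20,"z": -13,"ax": 0,"ay": 0,"az": 4.3,"fingers": 85},
    {"x": -42,"y": -19,"z": -13,"ax": 0,"ay": 0,"az": 4.3,"fingers": 85},
    {"x": -43,"y": -17,"z": -13,"ax": 0,"ay": 0,"az": 4.3,"fingers": 85},
    {"x": -44,"y": -14,"z": -13,"ax": 0,"ay": 0,"az": 4.3,"fingers": 85},
    {"x": -45,"y": -11,"z": -13,"ax": 0,"ay": 0,"az": 4.3,"fingers": 85},
    {"x": -46,"y": -8,"z": -13,"ax": 0,"ay": 0,"az": 4.3,"fingers": 85},
    {"x": -46,"y": -4,"z": -13,"ax": 0,"ay": 0,"az": 4.3,"fingers": 85},
    {"x": -46,"y": -1,"z": -13,"ax": 0,"ay": 0,"az": 4.3,"fingers": 85}
  ]
}}

```text
t: 1.1
eef_pos: [0.4699, 0.348, 0.3036]
tool_rot: [-0.0, 0.461, 0.888, 0.0]
contact_force: [0.7, 1.3, -0.3]
gripper_width: 0.994
grasp_force: 0.0
```

{"name": "jog_arm", "arguments": {
  "rows": [
    {"x": -40,"y": -22,"z": 0,"ax": 0,"ay": 0,"az": 2.4,"fingers": 85},
    {"x": -40,"y": -20,"z": 0,"ax": 0,"ay": 0,"az": 2.4,"fingers": 85},
    {"x": -41,"y": -19,"z": 0,"ax": 0,"ay": 0,"az": 2.4,"fingers": 85},
    {"x": -42,"y": -18,"z": 0,"ax": 0,"ay": 0,"az": 2.4,"fingers": 85},
    {"x": -42,"y": -17,"z": 0,"ax": 0,"ay": 0,"az": 2.4,"fingers": 85},
    {"x": -42,"y": -15,"z": 0,"ax": 0,"ay": 0,"az": 2.4,"fingers": 85},
    {"x": -42,"y": -14,"z": 0,"ax": 0,"ay": 0,"az": 2.4,"fingers": 85},
    {"x": -42,"y": -12,"z": 0,"ax": 0,"ay": 0,"az": 2.4,"fingers": 85}
  ]
}}

```text
t: 1.9
eef_pos: [0.4969, -0.0101, 0.303]
tool_rot: [0.0, 0.602, 0.799, 0.0]
contact_force: [2.1, 0.4, -1.1]
gripper_width: 0.997
grasp_force: 0.0
```

```bash
python3 -c "
from h import *
plan([(450,-290,300,15.5,8)])
w=cam('wrist');save(w,'w1')
R=pose()[2];print((R.T@(w[3][:3,3]-pose()[0]/1e3)).round(3),(R.T@w[3][:3,:3]).round(2),w[1][0,0])"
```

```text
at [496.9 -10.1 303. ] yaw 16.03 t 1.9 F [ 2.1  0.4 -1.1] w 0.997
0: x -32.0 y -15.3 z 0.4 az 0.07
0: x -32.0 y -15.3 z 0.4 az 0.07
0: x -32.0 y -15.2 z 0.4 az 0.07
0: x -32.1 y -15.2 z 0.4 az 0.07
0: x -32.1 y -15.1 z 0.4 az 0.07
0: x -32.1 y -15.1 z 0.4 az 0.07
0: x -32.1 y -15.1 z 0.4 az 0.07
0: x -32.1 y -15.0 z 0.4 az 0.07
[ 0.082  0.002 -0.175] [[ 0.01 -0.96 -0.29]
 [ 1.    0.01  0.  ]
 [-0.   -0.29  0.96]] 275.3079374854516
```

View pics/w1.png

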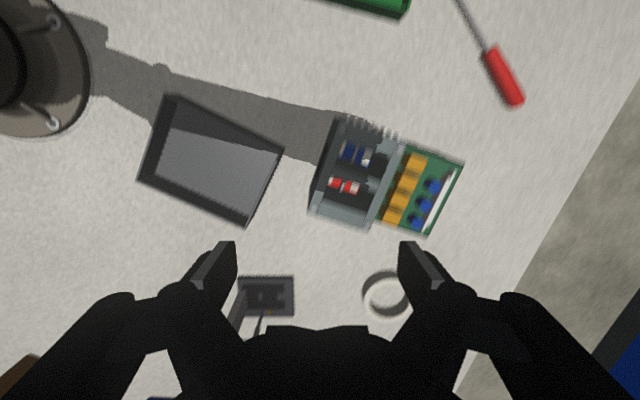

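The wrist view shows the chassis at (380,180), with the red cartridge at (343,186), the blue one at (355,152), and the stand at (266,295) partly behind the gripper. The wrist camera resolves the bays better, so I'll take a crop for the bay corners while moving to the stand.

```bash
python3 - <<'E'
from h import *
C=cam('wrist'); np.savez("w1.npz",p=C[0],K=C[1],d=C[2],T=C[3])
t=cv2.resize(C[0][100:250,295:475],None,fx=4,fy=4,interpolation=2)
cv2.imwrite("pics/w1c.png",cv2.convertScaleAbs(t[:,:,::-1],alpha=1.7))
E
```

```text
(no output)
```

View pics/w1c.png

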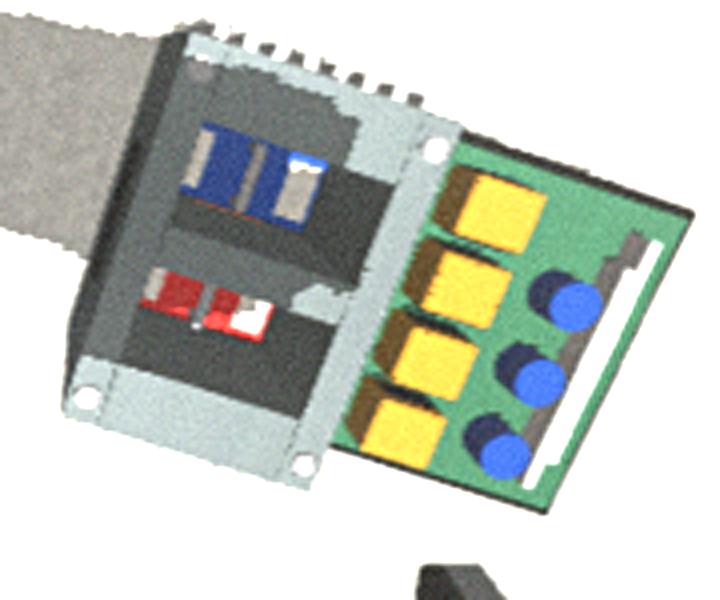

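{"name": "jog_arm", "arguments": {
  "rows": [
    {"x": -32,"y": -15,"z": 0,"ax": 0,"ay": 0,"az": 0,"fingers": 85},
    {"x": -32,"y": -15,"z": 0,"ax": 0,"ay": 0,"az": 0,"fingers": 85},
    {"x": -32,"y": -15,"z": 0,"ax": 0,"ay": 0,"az": 0,"fingers": 85},
    {"x": -32,"y": -15,"z": 0,"ax": 0,"ay": 0,"az": 0,"fingers": 85},
    {"x": -32,"y": -15,"z": 0,"ax": 0,"ay": 0,"az": 0,"fingers": 85},
    {"x": -35,"y": -8,"z": 0,"ax": 0,"ay": 0,"az": 0,"fingers": 85},
    {"x": -35,"y": -5,"z": 0,"ax": 0,"ay": 0,"az": 0,"fingers": 85},
    {"x": -35,"y": 0,"z": 0,"ax": 0,"ay": 0,"az": 0,"fingers": 85}
  ]
}}

```text
t: 2.8
eef_pos: [0.4861, -0.2883, 0.3031]
tool_rot: [0.0, 0.601, 0.799, 0.0]
contact_force: [0.8, 0.9, -0.0]
gripper_width: 0.996
grasp_force: 0.0
```

Crop: block top corners (187,33), (462,125), (308,488), (65,412); the bay_r near edge runs from (115,360) to (300,418); the red bail bar is around (204,300).

```bash
python3 - <<'E'
from h import *
z=np.load("w1.npz");C=(z["p"],z["K"],z["d"],z["T"])
f=lambda L:[(295+x/4,100+y/4) for x,y in L]
for n,L in(("corn",[(187,33),(462,125),(308,488),(65,412)]),("scr",[(201,68),(437,149),(304,463),(87,397)])):
    P=plane(C,f(L),.13);print(n,P.round(4),P.mean(0).round(4),[np.degrees(np.arctan2(*(P[j]-P[i])[1::-1])).round(2) for i,j in((0,1),(3,2),(3,0),(2,1))])
print("bay_r edge",plane(C,f([(115,360),(300,418)]),.13).round(4),"sep",plane(C,f([(165,228),(355,290),(335,325)]),.13).round(4))
print("bail",plane(C,f([(204,300)]),.0605).round(4), "yel",plane(C,f([(508,213),(473,290),(437,362),(402,432)]),.103).round(4))
w=cam("wrist");t=w[0]
save(w,"w2"); plan([(477,-305.5,300,15.5,2)])
print(proj(w,[[.477,-.3055,.205]]))
E
```

```text
corn [[ 0.5067  0.0632  0.13  ]
 [ 0.5965  0.0595  0.13  ]
 [ 0.5895 -0.0678  0.13  ]
 [ 0.5024 -0.0632  0.13  ]] [ 0.5488 -0.0021  0.13  ] [np.float64(-2.32), np.float64(-3.01), np.float64(88.07), np.float64(86.86)]
scr [[ 0.5138  0.0546  0.13  ]
 [ 0.5916  0.0507  0.13  ]
 [ 0.5852 -0.0595  0.13  ]
 [ 0.5081 -0.0562  0.13  ]] [ 0.5497 -0.0026  0.13  ] [np.float64(-2.87), np.float64(-2.44), np.float64(87.09), np.float64(86.69)]
bay_r edge [[ 0.5136 -0.0414  0.13  ]
 [ 0.5788 -0.0445  0.13  ]] sep [[ 0.5171  0.0048  0.13  ]
 [ 0.582   0.0017  0.13  ]
 [ 0.5796 -0.0111  0.13  ]]
bail [[ 0.5476 -0.0279  0.0605]] yel [[ 0.6313  0.0367  0.103 ]
 [ 0.6296  0.0084  0.103 ]
 [ 0.6268 -0.0194  0.103 ]
 [ 0.6239 -0.0475  0.103 ]]
at [ 486.6 -293.7  303.1] yaw 15.92 t 2.85 F [ 0.9 -3.5  1.4] w 0.994
0: x -4.4 y -6.2 z 1.5 az 0.21
0: x -4.4 y -6.2 z 1.5 az 0.21
[[302.77851489 199.01596902]]
```

View pics/w2.png

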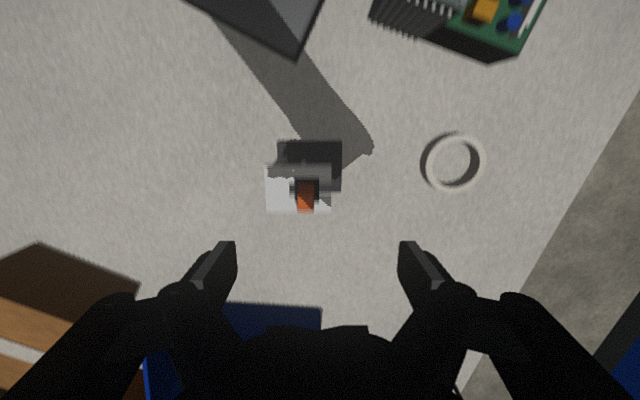

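The wrist view shows the orange grip at (305,195) on the white plate (300,187), with the tape well to the right. I'll segment it to refine position and yaw.

```bash
python3 - <<'E'
from h import *
w=cam("wrist");print(proj(w,[[.477,-.3055,.205],[.477,-.3055,.155]]))
h=cv2.cvtColor(w[0],cv2.COLOR_RGB2HSV)[150:250,250:360]
m=cv2.inRange(h,(2,120,40),(18,255,255));ys,xs=np.nonzero(m);print(xs.min()+250,xs.max()+250,ys.min()+150,ys.max()+150)
v=h[:,:,2]*(m>0)
for y in range(ys.min(),ys.max()+1): r=xs[ys==y]; print(y+150,r.min()+250,r.max()+250,v[y][m[y]>0].mean().round())
m=cv2.inRange(h,(0,0,150),(180,40,255));c=max(cv2.findContours(m,0,2)[0],key=cv2.contourArea)
t=cv2.resize(w[0][150:250,250:360],None,fx=6,fy=6,interpolation=2);cv2.imwrite("pics/w3c.png",t[:,:,::-1])
plan([(477,-305.5,300,15.5,2)])
E
```

```text
[[303.80015639 193.72279789]
 [305.6274969  181.60682508]]
297 314 177 202
177 300 313 61.0
178 302 313 65.0
179 300 313 63.0
180 300 314 62.0
181 300 313 63.0
182 300 314 62.0
183 300 313 64.0
184 299 313 63.0
185 299 314 63.0
186 299 313 64.0
187 298 313 86.0
188 297 314 89.0
189 297 313 90.0
190 298 314 89.0
191 297 313 90.0
192 297 313 88.0
193 298 314 89.0
194 297 314 91.0
195 298 313 110.0
196 298 313 107.0
197 298 313 113.0
198 298 313 116.0
199 298 313 115.0
200 298 313 132.0
201 298 313 130.0
202 299 307 143.0
at [ 486.  -291.4  302.8] yaw 15.84 t 2.9 F [ 0.1 -0.1  0.3] w 0.997
0: x -5.5 y -6.2 z 1.4 az 0.17
0: x -5.6 y -6.2 z 1.4 az 0.17
```

View pics/w3c.png

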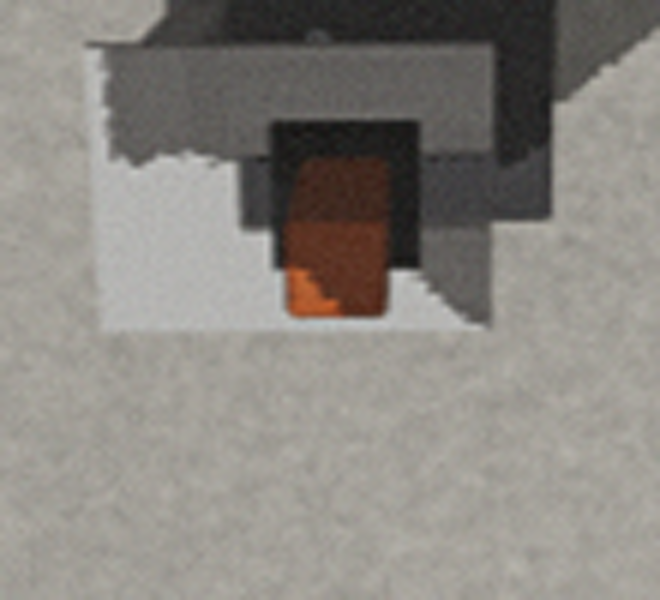

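Crop: grip top face centre at (306,194.6) full-image, collar centre at (307.7,182.5), and all edges square with the image, so the yaw already matches (about 15.9°).

```bash
python3 - <<'E'
from h import *
w=cam("wrist");print(plane(w,[(306,194.7)],.205).round(4),plane(w,[(307.6,182.6)],.155).round(4))
plan([(478,-305.5,300,15.8,2)])
E
```

```text
[[ 0.4787 -0.3034  0.205 ]] [[ 0.4788 -0.3035  0.155 ]]
at [ 486.  -289.   302.5] yaw 15.93 t 2.95 F [-0.2  1.  -0.2] w 0.997
0: x -6.8 y -6.1 z 1.3 az 0.07
0: x -6.8 y -6.1 z 1.3 az 0.07
```

{"name": "jog_arm", "arguments": {
  "rows": [
    {"x": -4,"y": -4,"z": 10,"ax": 0,"ay": 0,"az": 0,"fingers": 85},
    {"x": -4,"y": -4,"z": 15,"ax": 0,"ay": 0,"az": 0,"fingers": 85},
    {"x": -3.5,"y": -3.3,"z": 20,"ax": 0,"ay": 0,"az": 0,"fingers": 85},
    {"x": 0,"y": 0,"z": 25,"ax": 0,"ay": 0,"az": 0,"fingers": 85},
    {"x": 0,"y": 0,"z": 25,"ax": 0,"ay": 0,"az": 0,"fingers": 60},
    {"x": 0,"y": 0,"z": 20,"ax": 0,"ay": 0,"az": 0,"fingers": 45},
    {"x": 0,"y": 0,"z": 15,"ax": 0,"ay": 0,"az": 0,"fingers": 40},
    {"x": 0,"y": 0,"z": 9,"ax": 0,"ay": 0,"az": 0,"fingers": 40}
  ]
}}

```text
t: 3.75
eef_pos: [0.4781, -0.2999, 0.1623]
tool_rot: [-0.001, 0.6, 0.8, 0.0]
contact_force: [0.4, 0.0, 0.6]
gripper_width: 0.474
grasp_force: 0.0
```

```bash
python3 -c "
from h import *
plan([(478.3,-304.2,163,15.8,1)])"
```

```text
at [ 478.1 -299.9  162.3] yaw 16.21 t 3.75 F [0.4 0.  0.6] w 0.474
0: x -4.1 y -1.0 z -0.7 az 0.41
```

{"name": "jog_arm", "arguments": {
  "rows": [
    {"x": -3,"y": 0,"z": 0,"ax": 0,"ay": 0,"az": 0,"fingers": 30},
    {"x": 0,"y": 0,"z": 0,"ax": 0,"ay": 0,"az": 0,"fingers": 10},
    {"x": 0,"y": 0,"z": 0,"ax": 0,"ay": 0,"az": 0,"fingers": 10},
    {"x": 0,"y": 0,"z": 0,"ax": 0,"ay": 0,"az": 0,"fingers": 10},
    {"x": 0,"y": 0,"z": 0,"ax": 0,"ay": 0,"az": 0,"fingers": 10},
    {"x": 0,"y": 0,"z": 0,"ax": 0,"ay": 0,"az": 0,"fingers": 10},
    {"x": 0,"y": 0,"z": 0,"ax": 0,"ay": 0,"az": 0,"fingers": 10},
    {"x": 0,"y": 0,"z": 0,"ax": 0,"ay": 0,"az": 0,"fingers": 10}
  ],
  "force": 100
}}

```text
t: 4.55
eef_pos: [0.4797, -0.3049, 0.1647]
tool_rot: [0.001, 0.601, 0.799, 0.0]
contact_force: [-2.5, 0.1, 5.7]
gripper_width: 0.172
grasp_force: 98.7
```

```bash
python3 -c "
from h import *
plan([(478.3,-304.2,163,15.8,1)])"
```

```text
at [ 479.7 -304.9  164.7] yaw 16.11 t 4.55 F [-2.5  0.1  5.7] w 0.172
0: x 1.1 y -1.2 z 1.7 az 0.31
```

{"name": "jog_arm", "arguments": {
  "rows": [
    {"x": 0,"y": 0,"z": -5,"ax": 0,"ay": 0,"az": 0,"fingers": 10},
    {"x": 0,"y": 0,"z": -12,"ax": 0,"ay": 0,"az": 0,"fingers": 10},
    {"x": 0,"y": 0,"z": -22,"ax": 0,"ay": 0,"az": 0,"fingers": 10},
    {"x": 0,"y": 0,"z": -25,"ax": 0,"ay": 0,"az": 0,"fingers": 10},
    {"x": 0,"y": 0,"z": -25,"ax": 0,"ay": 0,"az": 0,"fingers": 10},
    {"x": 0,"y": 0,"z": -25,"ax": 0,"ay": 0,"az": 0,"fingers": 10},
    {"x": 0,"y": 0,"z": -22,"ax": 0,"ay": 0,"az": 0,"fingers": 10},
    {"x": 0,"y": 0,"z": -12,"ax": 0,"ay": 0,"az": 0,"fingers": 10}
  ]
}}

```text
t: 5.35
eef_pos: [0.48, -0.3046, 0.3143]
tool_rot: [0.001, 0.601, 0.799, 0.001]
contact_force: [-0.1, 0.9, -1.4]
gripper_width: 0.171
grasp_force: 98.1
```

```bash
python3 - <<'E'
from h import *
b=cam("scene");w=cam("wrist")
t=cv2.resize(b[0][120:280,80:240],None,fx=3.5,fy=3.5,interpolation=2)
t2=cv2.resize(w[0][200:400,200:420],(616,560))[:,:180*0+230]
cv2.imwrite("pics/held.png",t[:,:,::-1])
# picker axis offset at TCP: project expected points
p,th,R,o=pose();c,s=np.cos(np.radians(th)),np.sin(np.radians(th))
print((proj(b,[[p[0]/1e3,p[1]/1e3,p[2]/1e3+dz] for dz in(.046,-.010)]+[[p[0]/1e3+.014*c,p[1]/1e3+.014*s,p[2]/1e3-.01-L] for L in(.099,.115,.131)])-[80,120])*3.5)
plan([(525,-26,310,-2.7,1)])
E
```

```text
[[138.97435632  64.60651746]
 [169.7359088  141.49864832]
 [223.69263902 273.69155754]
 [230.96149884 291.65555511]
 [238.0716789  309.20618762]]
at [ 480.2 -304.7  313.6] yaw 16.14 t 5.45 F [ 0.  -0.6 -1. ] w 0.165
0: x 255.3 y 120.5 z 3.6 az 18.84
```

View pics/held.png

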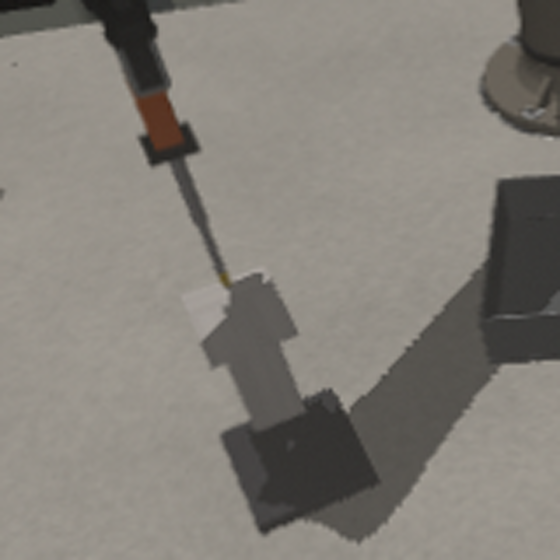

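The picker hangs straight in the grip, with the collar at crop (169,143) where predicted and the yellow lip at (227,281), which gives a foot underside about 106 mm below the origin. Next is the carry to the red (right) bay.

```bash
python3 -c "
from h import *
plan([(524.7,-26.5,313,-2.7,13),(524.7,-26.5,300,-2.7,3)],True)"
```

```text
at [ 480.2 -304.7  313.6] yaw 16.14 t 5.45 F [ 0.  -0.6 -1. ] w 0.165
0: x 4.3 y 2.0 z 0.0 az 0.32
0: x 12.0 y 5.6 z 0.0 az 0.88
0: x 18.4 y 8.2 z 0.0 az 1.35
0: x 23.5 y 9.8 z 0.1 az 1.71
0: x 27.4 y 10.5 z 0.1 az 1.96
0: x 29.9 y 10.3 z 0.1 az 2.12
0: x 31.0 y 9.4 z 0.1 az 2.17
0: x 30.6 y 8.1 z 0.1 az 2.12
1: x 28.7 y 6.4 z 0.1 az 1.96
1: x 25.1 y 4.7 z 0.1 az 1.71
1: x 19.9 y 3.1 z 0.0 az 1.35
1: x 13.1 y 1.7 z 0.0 az 0.88
1: x 4.7 y 0.6 z 0.0 az 0.32
1: x 0.0 y 0.0 z 3.4 az 0.00
1: x 0.0 y 0.0 z 6.3 az -0.00
1: x 0.0 y 0.0 z 3.4 az 0.00
```

{"name": "jog_arm", "arguments": {
  "rows": [
    {"x": 4.3,"y": 2,"z": 0,"ax": 0,"ay": 0,"az": 0.3,"fingers": 10},
    {"x": 12,"y": 5.6,"z": 0,"ax": 0,"ay": 0,"az": 0.9,"fingers": 10},
    {"x": 18.4,"y": 8.2,"z": 0,"ax": 0,"ay": 0,"az": 1.3,"fingers": 10},
    {"x": 23.5,"y": 9.8,"z": 0,"ax": 0,"ay": 0,"az": 1.7,"fingers": 10},
    {"x": 27.4,"y": 10.5,"z": 0,"ax": 0,"ay": 0,"az": 2,"fingers": 10},
    {"x": 30,"y": 10.3,"z": 0,"ax": 0,"ay": 0,"az": 2.1,"fingers": 10},
    {"x": 31,"y": 9.4,"z": 0,"ax": 0,"ay": 0,"az": 2.2,"fingers": 10},
    {"x": 30.6,"y": 8,"z": 0,"ax": 0,"ay": 0,"az": 2.1,"fingers": 10}
  ]
}}

```text
t: 6.25
eef_pos: [0.5082, -0.1159, 0.3103]
tool_rot: [-0.001, 0.685, 0.728, -0.001]
contact_force: [0.8, 0.2, -1.6]
gripper_width: 0.173
grasp_force: 98.1
```

{"name": "jog_arm", "arguments": {
  "rows": [
    {"x": 28.7,"y": 6.4,"z": 0,"ax": 0,"ay": 0,"az": 2,"fingers": 10},
    {"x": 25,"y": 4.7,"z": 0,"ax": 0,"ay": 0,"az": 1.7,"fingers": 10},
    {"x": 20,"y": 3,"z": 0,"ax": 0,"ay": 0,"az": 1.3,"fingers": 10},
    {"x": 13,"y": 1.7,"z": 0,"ax": 0,"ay": 0,"az": 0.9,"fingers": 10},
    {"x": 4.7,"y": 0.6,"z": 0,"ax": 0,"ay": 0,"az": 0.3,"fingers": 10},
    {"x": 0,"y": 0,"z": 4,"ax": 0,"ay": 0,"az": 0,"fingers": 10},
    {"x": 0,"y": 0,"z": 6,"ax": 0,"ay": 0,"az": 0,"fingers": 10},
    {"x": 0,"y": 0,"z": 3,"ax": 0,"ay": 0,"az": 0,"fingers": 10}
  ]
}}

```text
t: 7.05
eef_pos: [0.5229, -0.0272, 0.2977]
tool_rot: [-0.0, 0.724, 0.69, -0.001]
contact_force: [-0.1, -0.5, -2.2]
gripper_width: 0.167
grasp_force: 98.1
```

```bash
python3 - <<'E'
from h import *
plan([(524.7,-26.5,300,-2.7,1)])
b=cam("scene");a=cam("top")
# lip in scene / top views
for n,C in(("sc",b),("top",a)):
    h=cv2.cvtColor(C[0],cv2.COLOR_RGB2HSV)
    p,th,R,o=pose();g=proj(C,[[p[0]/1e3+.014,p[1]/1e3,p[2]/1e3-.116]])[0];print(n,"exp",g,"axis exp",proj(C,[[p[0]/1e3,p[1]/1e3,p[2]/1e3-.0147]]))
    x,y=g.astype(int);m=cv2.inRange(h,(18,110,40),(34,255,255))[y-12:y+13,x-14:x+15];ys,xs=np.nonzero(m);print(len(xs),(xs.mean()+x-14,ys.mean()+y-12) if len(xs) else "")
plan([(524.7,-26.5,300,-2.7,1)])
E
```

```text
at [522.9 -27.2 297.7] yaw -2.76 t 7.05 F [-0.1 -0.5 -2.2] w 0.167
0: x 0.8 y 1.8 z -2.3 az -0.06
sc exp [264.40520268 194.0568617 ] axis exp [[258.81051537 156.42381449]]
7 (np.float64(263.2857142857143), np.float64(192.0))
top exp [373.2529791  199.36495952] axis exp [[377.83301403 198.28945728]]
0 
at [523. -27. 298.] yaw -2.75 t 7.15 F [-1.   0.5 -1.6] w 0.164
0: x 0.5 y 1.7 z -2.0 az -0.05
```

{"name": "jog_arm", "arguments": {
  "rows": [
    {"x": 0.5,"y": 1.5,"z": 4,"ax": 0,"ay": 0,"az": 0,"fingers": 10},
    {"x": 0,"y": 0,"z": 8,"ax": 0,"ay": 0,"az": 0,"fingers": 10},
    {"x": 0,"y": 0,"z": 12,"ax": 0,"ay": 0,"az": 0,"fingers": 10},
    {"x": 0,"y": 0,"z": 15,"ax": 0,"ay": 0,"az": 0,"fingers": 10},
    {"x": 0,"y": 0,"z": 15,"ax": 0,"ay": 0,"az": 0,"fingers": 10},
    {"x": 0,"y": 0,"z": 12,"ax": 0,"ay": 0,"az": 0,"fingers": 10},
    {"x": 0,"y": 0,"z": 8,"ax": 0,"ay": 0,"az": 0,"fingers": 10},
    {"x": 0,"y": 0,"z": 4,"ax": 0,"ay": 0,"az": 0,"fingers": 10}
  ]
}}

```text
t: 7.95
eef_pos: [0.5247, -0.0258, 0.2198]
tool_rot: [-0.0, 0.723, 0.69, -0.001]
contact_force: [0.4, 0.6, -1.1]
gripper_width: 0.164
grasp_force: 98.1
```

{"name": "jog_arm", "arguments": {
  "rows": [
    {"x": 0,"y": 0,"z": 3,"ax": 0,"ay": 0,"az": 0,"fingers": 10},
    {"x": 0,"y": 0,"z": 5,"ax": 0,"ay": 0,"az": 0,"fingers": 10},
    {"x": 0,"y": 0,"z": 6,"ax": 0,"ay": 0,"az": 0,"fingers": 10},
    {"x": 0,"y": 0,"z": 6,"ax": 0,"ay": 0,"az": 0,"fingers": 10},
    {"x": 0,"y": 0,"z": 6,"ax": 0,"ay": 0,"az": 0,"fingers": 10},
    {"x": 0,"y": 0,"z": 5,"ax": 0,"ay": 0,"az": 0,"fingers": 10},
    {"x": 0,"y": 0,"z": 3,"ax": 0,"ay": 0,"az": 0,"fingers": 10},
    {"x": 0,"y": 0,"z": 0,"ax": 0,"ay": 0,"az": 0,"fingers": 10}
  ]
}}

```text
t: 8.75
eef_pos: [0.5248, -0.0258, 0.1863]
tool_rot: [-0.0, 0.723, 0.69, -0.0]
contact_force: [-0.3, 0.7, -1.1]
gripper_width: 0.164
grasp_force: 98.1
```

```bash
python3 -c "
from h import *
plan([(524.7,-26.5,185,-2.7,1)])
print(bot.get_obs()['torque'])"
```

```text
at [524.8 -25.8 186.3] yaw -2.67 t 8.75 F [-0.3  0.7 -1.1] w 0.164
0: x -0.8 y -0.1 z 1.3 az 0.03
[-0.00167202  0.02935988 -0.06730077]
```

{"name": "jog_arm", "arguments": {
  "rows": [
    {"x": 0,"y": 0,"z": 1.5,"ax": 0,"ay": 0,"az": 0,"fingers": 10},
    {"x": 0,"y": 0,"z": 1.5,"ax": 0,"ay": 0,"az": 0,"fingers": 10},
    {"x": 0,"y": 0,"z": 1.5,"ax": 0,"ay": 0,"az": 0,"fingers": 10},
    {"x": 0,"y": 0,"z": 1.5,"ax": 0,"ay": 0,"az": 0,"fingers": 10},
    {"x": 0,"y": 0,"z": 1.5,"ax": 0,"ay": 0,"az": 0,"fingers": 10},
    {"x": 0,"y": 0,"z": 1.5,"ax": 0,"ay": 0,"az": 0,"fingers": 10},
    {"x": 0,"y": 0,"z": 1,"ax": 0,"ay": 0,"az": 0,"fingers": 10},
    {"x": 0,"y": 0,"z": 0,"ax": 0,"ay": 0,"az": 0,"fingers": 10}
  ]
}}

```text
t: 9.55
eef_pos: [0.525, -0.0257, 0.1766]
tool_rot: [-0.0, 0.723, 0.69, -0.0]
contact_force: [0.4, -0.4, -1.5]
gripper_width: 0.165
grasp_force: 98.1
```

{"name": "jog_arm", "arguments": {
  "rows": [
    {"x": 0,"y": 0,"z": 0.5,"ax": 0,"ay": 0,"az": 0,"fingers": 10},
    {"x": 0,"y": 0,"z": 0.5,"ax": 0,"ay": 0,"az": 0,"fingers": 10},
    {"x": 0,"y": 0,"z": 0.5,"ax": 0,"ay": 0,"az": 0,"fingers": 10},
    {"x": 0,"y": 0,"z": 0.5,"ax": 0,"ay": 0,"az": 0,"fingers": 10},
    {"x": 0,"y": 0,"z": 0.5,"ax": 0,"ay": 0,"az": 0,"fingers": 10},
    {"x": 0,"y": 0,"z": 0.5,"ax": 0,"ay": 0,"az": 0,"fingers": 10},
    {"x": 0,"y": 0,"z": 0,"ax": 0,"ay": 0,"az": 0,"fingers": 10},
    {"x": 0,"y": 0,"z": 0,"ax": 0,"ay": 0,"az": 0,"fingers": 10}
  ]
}}

```text
t: 10.35
eef_pos: [0.5251, -0.0257, 0.1738]
tool_rot: [-0.0, 0.723, 0.69, -0.0]
contact_force: [0.3, -0.0, -1.2]
gripper_width: 0.17
grasp_force: 98.1
```

Still free (the -1.3 N is the picker's weight). I'll keep feeling downward in small steps.

{"name": "jog_arm", "arguments": {
  "rows": [
    {"x": 0,"y": 0,"z": 0.6,"ax": 0,"ay": 0,"az": 0,"fingers": 10},
    {"x": 0,"y": 0,"z": 0.6,"ax": 0,"ay": 0,"az": 0,"fingers": 10},
    {"x": 0,"y": 0,"z": 0.6,"ax": 0,"ay": 0,"az": 0,"fingers": 10},
    {"x": 0,"y": 0,"z": 0.6,"ax": 0,"ay": 0,"az": 0,"fingers": 10},
    {"x": 0,"y": 0,"z": 0.6,"ax": 0,"ay": 0,"az": 0,"fingers": 10},
    {"x": 0,"y": 0,"z": 0,"ax": 0,"ay": 0,"az": 0,"fingers": 10},
    {"x": 0,"y": 0,"z": 0,"ax": 0,"ay": 0,"az": 0,"fingers": 10},
    {"x": 0,"y": 0,"z": 0,"ax": 0,"ay": 0,"az": 0,"fingers": 10}
  ]
}}

```text
t: 11.15
eef_pos: [0.5251, -0.0257, 0.1708]
tool_rot: [0.0, 0.723, 0.69, 0.0]
contact_force: [0.1, -0.7, -1.1]
gripper_width: 0.17
grasp_force: 98.1
```

```bash
python3 -c "
from h import *
plan([(524.7,-26.5,170,-2.7,1)])"
```

```text
at [525.1 -25.7 170.8] yaw -2.67 t 11.15 F [ 0.1 -0.7 -1.1] w 0.17
0: x -0.8 y -0.4 z 0.8 az 0.03
```

{"name": "jog_arm", "arguments": {
  "rows": [
    {"x": 0,"y": 0,"z": 0.6,"ax": 0,"ay": 0,"az": 0,"fingers": 10},
    {"x": 0,"y": 0,"z": 0.6,"ax": 0,"ay": 0,"az": 0,"fingers": 10},
    {"x": 0,"y": 0,"z": 0.6,"ax": 0,"ay": 0,"az": 0,"fingers": 10},
    {"x": 0,"y": 0,"z": 0.6,"ax": 0,"ay": 0,"az": 0,"fingers": 10},
    {"x": 0,"y": 0,"z": 0.6,"ax": 0,"ay": 0,"az": 0,"fingers": 10},
    {"x": 0,"y": 0,"z": 0,"ax": 0,"ay": 0,"az": 0,"fingers": 10},
    {"x": 0,"y": 0,"z": 0,"ax": 0,"ay": 0,"az": 0,"fingers": 10},
    {"x": 0,"y": 0,"z": 0,"ax": 0,"ay": 0,"az": 0,"fingers": 10}
  ]
}}

```text
t: 11.95
eef_pos: [0.5251, -0.0257, 0.1678]
tool_rot: [0.0, 0.723, 0.69, 0.0]
contact_force: [-0.2, -0.3, -1.2]
gripper_width: 0.168
grasp_force: 98.1
```

{"name": "jog_arm", "arguments": {
  "rows": [
    {"x": 0,"y": 0,"z": 0.6,"ax": 0,"ay": 0,"az": 0,"fingers": 10},
    {"x": 0,"y": 0,"z": 0.6,"ax": 0,"ay": 0,"az": 0,"fingers": 10},
    {"x": 0,"y": 0,"z": 0.6,"ax": 0,"ay": 0,"az": 0,"fingers": 10},
    {"x": 0,"y": 0,"z": 0.6,"ax": 0,"ay": 0,"az": 0,"fingers": 10},
    {"x": 0,"y": 0,"z": 0.6,"ax": 0,"ay": 0,"az": 0,"fingers": 10},
    {"x": 0,"y": 0,"z": 0,"ax": 0,"ay": 0,"az": 0,"fingers": 10},
    {"x": 0,"y": 0,"z": 0,"ax": 0,"ay": 0,"az": 0,"fingers": 10},
    {"x": 0,"y": 0,"z": 0,"ax": 0,"ay": 0,"az": 0,"fingers": 10}
  ]
}}

```text
t: 12.75
eef_pos: [0.5251, -0.0258, 0.1648]
tool_rot: [0.0, 0.723, 0.69, 0.0]
contact_force: [0.4, -0.5, -1.5]
gripper_width: 0.168
grasp_force: 98.1
```

{"name": "jog_arm", "arguments": {
  "rows": [
    {"x": 0,"y": 0,"z": 0.6,"ax": 0,"ay": 0,"az": 0,"fingers": 10},
    {"x": 0,"y": 0,"z": 0.6,"ax": 0,"ay": 0,"az": 0,"fingers": 10},
    {"x": 0,"y": 0,"z": 0.6,"ax": 0,"ay": 0,"az": 0,"fingers": 10},
    {"x": 0,"y": 0,"z": 0.6,"ax": 0,"ay": 0,"az": 0,"fingers": 10},
    {"x": 0,"y": 0,"z": 0.6,"ax": 0,"ay": 0,"az": 0,"fingers": 10},
    {"x": 0,"y": 0,"z": 0,"ax": 0,"ay": 0,"az": 0,"fingers": 10},
    {"x": 0,"y": 0,"z": 0,"ax": 0,"ay": 0,"az": 0,"fingers": 10},
    {"x": 0,"y": 0,"z": 0,"ax": 0,"ay": 0,"az": 0,"fingers": 10}
  ]
}}

```text
t: 13.55
eef_pos: [0.5258, -0.0258, 0.1625]
tool_rot: [0.0, 0.723, 0.69, 0.001]
contact_force: [-0.6, 0.3, 5.2]
gripper_width: 0.166
grasp_force: 99.1
```

Contact: net force about +6.5 N at TCP z 162.5. The block top is at about TCP z 163.3, so the picker length is about 105 mm, matching vision. I'll raise about 4.5 mm, then slide the foot under the bail.

{"name": "jog_arm", "arguments": {
  "rows": [
    {"x": 0,"y": 0,"z": -2,"ax": 0,"ay": 0,"az": 0,"fingers": 10},
    {"x": 0,"y": 0,"z": -2.5,"ax": 0,"ay": 0,"az": 0,"fingers": 10},
    {"x": 0,"y": 0,"z": 0,"ax": 0,"ay": 0,"az": 0,"fingers": 10},
    {"x": 0,"y": 0,"z": 0,"ax": 0,"ay": 0,"az": 0,"fingers": 10},
    {"x": 0,"y": 0.5,"z": 0,"ax": 0,"ay": 0,"az": 0,"fingers": 10},
    {"x": 0,"y": 0.5,"z": 0,"ax": 0,"ay": 0,"az": 0,"fingers": 10},
    {"x": 0,"y": 0,"z": 0,"ax": 0,"ay": 0,"az": 0,"fingers": 10},
    {"x": 0,"y": 0,"z": 0,"ax": 0,"ay": 0,"az": 0,"fingers": 10}
  ]
}}

```text
t: 14.35
eef_pos: [0.5261, -0.0258, 0.1662]
tool_rot: [-0.0, 0.723, 0.69, -0.0]
contact_force: [-0.2, 0.3, -1.8]
gripper_width: 0.173
grasp_force: 98.1
```

{"name": "jog_arm", "arguments": {
  "rows": [
    {"x": 0,"y": 1,"z": 0,"ax": 0,"ay": 0,"az": 0,"fingers": 10},
    {"x": 0,"y": 2,"z": 0,"ax": 0,"ay": 0,"az": 0,"fingers": 10},
    {"x": 0,"y": 2,"z": 0,"ax": 0,"ay": 0,"az": 0,"fingers": 10},
    {"x": 0,"y": 2,"z": 0,"ax": 0,"ay": 0,"az": 0,"fingers": 10},
    {"x": 0,"y": 2,"z": 0,"ax": 0,"ay": 0,"az": 0,"fingers": 10},
    {"x": 0,"y": 1.5,"z": 0,"ax": 0,"ay": 0,"az": 0,"fingers": 10},
    {"x": 0,"y": 1,"z": 0,"ax": 0,"ay": 0,"az": 0,"fingers": 10},
    {"x": 0,"y": 0,"z": 0,"ax": 0,"ay": 0,"az": 0,"fingers": 10}
  ]
}}

```text
t: 15.15
eef_pos: [0.5377, -0.0263, 0.1663]
tool_rot: [0.0, 0.723, 0.69, -0.0]
contact_force: [0.6, 0.5, -1.3]
gripper_width: 0.167
grasp_force: 98.1
```

{"name": "jog_arm", "arguments": {
  "rows": [
    {"x": 0,"y": 0.5,"z": 0,"ax": 0,"ay": 0,"az": 0,"fingers": 10},
    {"x": 0,"y": 0.5,"z": 0,"ax": 0,"ay": 0,"az": 0,"fingers": 10},
    {"x": 0,"y": 0.5,"z": 0,"ax": 0,"ay": 0,"az": 0,"fingers": 10},
    {"x": 0,"y": 0.5,"z": 0,"ax": 0,"ay": 0,"az": 0,"fingers": 10},
    {"x": 0,"y": 0,"z": 0,"ax": 0,"ay": 0,"az": 0,"fingers": 10},
    {"x": 0,"y": 0,"z": 0,"ax": 0,"ay": 0,"az": 0,"fingers": 10},
    {"x": 0,"y": 0,"z": 0,"ax": 0,"ay": 0,"az": 0,"fingers": 10},
    {"x": 0,"y": 0,"z": 0,"ax": 0,"ay": 0,"az": 0,"fingers": 10}
  ]
}}

```text
t: 15.95
eef_pos: [0.5396, -0.0264, 0.1663]
tool_rot: [-0.0, 0.723, 0.69, 0.0]
contact_force: [-0.3, 0.1, -1.5]
gripper_width: 0.167
grasp_force: 98.1
```

{"name": "jog_arm", "arguments": {
  "rows": [
    {"x": 0,"y": 0.5,"z": 0,"ax": 0,"ay": 0,"az": 0,"fingers": 10},
    {"x": 0,"y": 0.5,"z": 0,"ax": 0,"ay": 0,"az": 0,"fingers": 10},
    {"x": 0,"y": 0.5,"z": 0,"ax": 0,"ay": 0,"az": 0,"fingers": 10},
    {"x": 0,"y": 0.5,"z": 0,"ax": 0,"ay": 0,"az": 0,"fingers": 10},
    {"x": 0,"y": 0,"z": 0,"ax": 0,"ay": 0,"az": 0,"fingers": 10},
    {"x": 0,"y": 0,"z": 0,"ax": 0,"ay": 0,"az": 0,"fingers": 10},
    {"x": 0,"y": 0,"z": 0,"ax": 0,"ay": 0,"az": 0,"fingers": 10},
    {"x": 0,"y": 0,"z": 0,"ax": 0,"ay": 0,"az": 0,"fingers": 10}
  ]
}}

```text
t: 16.75
eef_pos: [0.5416, -0.0265, 0.1663]
tool_rot: [-0.0, 0.723, 0.69, 0.0]
contact_force: [-0.0, -0.5, -2.2]
gripper_width: 0.17
grasp_force: 98.1
```

{"name": "jog_arm", "arguments": {
  "rows": [
    {"x": 0,"y": 0.5,"z": 0,"ax": 0,"ay": 0,"az": 0,"fingers": 10},
    {"x": 0,"y": 0.5,"z": 0,"ax": 0,"ay": 0,"az": 0,"fingers": 10},
    {"x": 0,"y": 0.5,"z": 0,"ax": 0,"ay": 0,"az": 0,"fingers": 10},
    {"x": 0,"y": 0.5,"z": 0,"ax": 0,"ay": 0,"az": 0,"fingers": 10},
    {"x": 0,"y": 0,"z": 0,"ax": 0,"ay": 0,"az": 0,"fingers": 10},
    {"x": 0,"y": 0,"z": 0,"ax": 0,"ay": 0,"az": 0,"fingers": 10},
    {"x": 0,"y": 0,"z": 0,"ax": 0,"ay": 0,"az": 0,"fingers": 10},
    {"x": 0,"y": 0,"z": 0,"ax": 0,"ay": 0,"az": 0,"fingers": 10}
  ]
}}

```text
t: 17.55
eef_pos: [0.5436, -0.0266, 0.1663]
tool_rot: [-0.0, 0.723, 0.69, -0.0]
contact_force: [0.3, -0.4, -0.7]
gripper_width: 0.17
grasp_force: 98.1
```

```bash
python3 -c "
from h import *
plan([(543,-26.5,166,-2.7,1)])
print(bot.get_obs()['torque'])"
```

```text
at [543.6 -26.6 166.3] yaw -2.67 t 17.55 F [ 0.3 -0.4 -0.7] w 0.17
0: x 0.1 y -0.6 z 0.3 az 0.03
[ 0.03800228 -0.0006654   0.06430118]
```

{"name": "jog_arm", "arguments": {
  "rows": [
    {"x": 0,"y": 0.5,"z": 0,"ax": 0,"ay": 0,"az": 0,"fingers": 10},
    {"x": 0,"y": 0.5,"z": 0,"ax": 0,"ay": 0,"az": 0,"fingers": 10},
    {"x": 0,"y": 0.5,"z": 0,"ax": 0,"ay": 0,"az": 0,"fingers": 10},
    {"x": 0,"y": 0.5,"z": 0,"ax": 0,"ay": 0,"az": 0,"fingers": 10},
    {"x": 0,"y": 0,"z": 0,"ax": 0,"ay": 0,"az": 0,"fingers": 10},
    {"x": 0,"y": 0,"z": 0,"ax": 0,"ay": 0,"az": 0,"fingers": 10},
    {"x": 0,"y": 0,"z": 0,"ax": 0,"ay": 0,"az": 0,"fingers": 10},
    {"x": 0,"y": 0,"z": 0,"ax": 0,"ay": 0,"az": 0,"fingers": 10}
  ]
}}

```text
t: 18.35
eef_pos: [0.5455, -0.0267, 0.1663]
tool_rot: [-0.0, 0.723, 0.69, -0.0]
contact_force: [-0.9, 0.2, -1.9]
gripper_width: 0.168
grasp_force: 98.1
```

{"name": "jog_arm", "arguments": {
  "rows": [
    {"x": 0,"y": 0.4,"z": 0,"ax": 0,"ay": 0,"az": 0,"fingers": 10},
    {"x": 0,"y": 0.4,"z": 0,"ax": 0,"ay": 0,"az": 0,"fingers": 10},
    {"x": 0,"y": 0.4,"z": 0,"ax": 0,"ay": 0,"az": 0,"fingers": 10},
    {"x": 0,"y": 0,"z": 0,"ax": 0,"ay": 0,"az": 0,"fingers": 10},
    {"x": 0,"y": 0,"z": 0,"ax": 0,"ay": 0,"az": 0,"fingers": 10},
    {"x": 0,"y": 0,"z": 0,"ax": 0,"ay": 0,"az": 0,"fingers": 10},
    {"x": 0,"y": 0,"z": 0,"ax": 0,"ay": 0,"az": 0,"fingers": 10},
    {"x": 0,"y": 0,"z": 0,"ax": 0,"ay": 0,"az": 0,"fingers": 10}
  ]
}}

```text
t: 19.15
eef_pos: [0.5467, -0.0267, 0.1663]
tool_rot: [-0.0, 0.723, 0.69, -0.0]
contact_force: [-1.1, -0.3, -0.6]
gripper_width: 0.169
grasp_force: 98.1
```

```bash
python3 -c "
from h import *
plan([(543,-26.5,166,-2.7,1)])
print(bot.get_obs()['torque'])
C=cam('wrist');T=C[3]
h=cv2.cvtColor(C[0],cv2.COLOR_RGB2HSV)
r=((h[:,:,0]<6)|(h[:,:,0]>174))&(h[:,:,1]>110)&(h[:,:,2]>40)
n,l,s,c=cv2.connectedComponentsWithStats(r.astype(np.uint8))
for i in range(1,n):
  if s[i][4]>25: print(s[i],c[i])
print(proj(C,[[.547,-.0268,.0605],[.52,-.026,.044],[.577,-.028,.044]]).round())
save(C,'in')
"
```

```text
at [546.7 -26.7 166.3] yaw -2.67 t 19.15 F [-1.1 -0.3 -0.6] w 0.169
0: x 0.1 y -3.7 z 0.3 az 0.03
[-0.02087853  0.58689906 -0.02325154]
[290 186  20   7  91] [301.02197802 189.62637363]
[319 186  25   7 123] [329.55284553 189.63414634]
[[316. 184.]
 [292. 181.]
 [343. 180.]]
```

{"name": "jog_arm", "arguments": {
  "rows": [
    {"x": 0,"y": -1,"z": 0,"ax": 0,"ay": 0,"az": 0,"fingers": 10},
    {"x": 0,"y": -1,"z": 0,"ax": 0,"ay": 0,"az": 0,"fingers": 10},
    {"x": 0,"y": -0.5,"z": 0,"ax": 0,"ay": 0,"az": 0,"fingers": 10},
    {"x": 0,"y": 0,"z": 0,"ax": 0,"ay": 0,"az": 0,"fingers": 10},
    {"x": 0,"y": 0,"z": 0,"ax": 0,"ay": 0,"az": 0,"fingers": 10},
    {"x": 0,"y": 0,"z": -1,"ax": 0,"ay": 0,"az": 0,"fingers": 10},
    {"x": 0,"y": 0,"z": -1,"ax": 0,"ay": 0,"az": 0,"fingers": 10},
    {"x": 0,"y": 0,"z": 0,"ax": 0,"ay": 0,"az": 0,"fingers": 10}
  ]
}}

```text
t: 20.0
eef_pos: [0.5445, -0.0267, 0.1685]
tool_rot: [0.0, 0.723, 0.69, 0.0]
contact_force: [-0.5, 0.4, -0.9]
gripper_width: 0.169
grasp_force: 98.1
```

```bash
python3 -c "
from h import *
o=bot.get_obs();print(o['torque'],o['contact_force'],o['eef_pos'])"
```

```text
[0.00096277 0.00539974 0.04079149] [-0.45147172  0.36407315 -0.85688278] [ 0.54451382 -0.02665607  0.1685108 ]
```

{"name": "jog_arm", "arguments": {
  "rows": [
    {"x": 0,"y": 0,"z": -1,"ax": 0,"ay": 0,"az": 0,"fingers": 10},
    {"x": 0,"y": 0,"z": -0.5,"ax": 0,"ay": 0,"az": 0,"fingers": 10},
    {"x": 0,"y": 0,"z": -0.5,"ax": 0,"ay": 0,"az": 0,"fingers": 10},
    {"x": 0,"y": 0,"z": -0.5,"ax": 0,"ay": 0,"az": 0,"fingers": 10},
    {"x": 0,"y": 0,"z": -0.5,"ax": 0,"ay": 0,"az": 0,"fingers": 10},
    {"x": 0,"y": 0,"z": -0.5,"ax": 0,"ay": 0,"az": 0,"fingers": 10},
    {"x": 0,"y": 0,"z": 0,"ax": 0,"ay": 0,"az": 0,"fingers": 10},
    {"x": 0,"y": 0,"z": 0,"ax": 0,"ay": 0,"az": 0,"fingers": 10}
  ]
}}

```text
t: 20.8
eef_pos: [0.5443, -0.0266, 0.1718]
tool_rot: [-0.0, 0.723, 0.69, 0.0]
contact_force: [-0.5, 0.5, -1.6]
gripper_width: 0.168
grasp_force: 98.1
```

{"name": "jog_arm", "arguments": {
  "rows": [
    {"x": 0,"y": 0,"z": -0.5,"ax": 0,"ay": 0,"az": 0,"fingers": 10},
    {"x": 0,"y": 0,"z": -0.5,"ax": 0,"ay": 0,"az": 0,"fingers": 10},
    {"x": 0,"y": 0,"z": -0.5,"ax": 0,"ay": 0,"az": 0,"fingers": 10},
    {"x": 0,"y": 0,"z": -0.5,"ax": 0,"ay": 0,"az": 0,"fingers": 10},
    {"x": 0,"y": 0,"z": 0,"ax": 0,"ay": 0,"az": 0,"fingers": 10},
    {"x": 0,"y": 0,"z": 0,"ax": 0,"ay": 0,"az": 0,"fingers": 10},
    {"x": 0,"y": 0,"z": 0,"ax": 0,"ay": 0,"az": 0,"fingers": 10},
    {"x": 0,"y": 0,"z": 0,"ax": 0,"ay": 0,"az": 0,"fingers": 10}
  ]
}}

```text
t: 21.6
eef_pos: [0.544, -0.0266, 0.1736]
tool_rot: [-0.0, 0.723, 0.69, -0.0]
contact_force: [0.2, -0.1, -6.9]
gripper_width: 0.165
grasp_force: 98.0
```

```bash
python3 -c "
from h import *
o=bot.get_obs();print(o['torque'],o['contact_force'],o['eef_pos'])"
```

```text
[ 0.03782528 -0.05841306  0.02823913] [ 0.19334178 -0.05809371 -6.87726249] [ 0.54398981 -0.02661023  0.17357701]
```

Hooked: the load is on the foot, at the expected height. Draw slowly.

{"name": "jog_arm", "arguments": {
  "rows": [
    {"x": 0,"y": 0,"z": -0.5,"ax": 0,"ay": 0,"az": 0,"fingers": 10},
    {"x": 0,"y": 0,"z": -1,"ax": 0,"ay": 0,"az": 0,"fingers": 10},
    {"x": 0,"y": 0,"z": -1,"ax": 0,"ay": 0,"az": 0,"fingers": 10},
    {"x": 0,"y": 0,"z": -1,"ax": 0,"ay": 0,"az": 0,"fingers": 10},
    {"x": 0,"y": 0,"z": -1,"ax": 0,"ay": 0,"az": 0,"fingers": 10},
    {"x": 0,"y": 0,"z": -1,"ax": 0,"ay": 0,"az": 0,"fingers": 10},
    {"x": 0,"y": 0,"z": -1,"ax": 0,"ay": 0,"az": 0,"fingers": 10},
    {"x": 0,"y": 0,"z": -1,"ax": 0,"ay": 0,"az": 0,"fingers": 10}
  ]
}}

```text
t: 22.4
eef_pos: [0.5443, -0.0266, 0.1814]
tool_rot: [-0.0, 0.723, 0.69, 0.0]
contact_force: [-0.6, 1.1, -7.3]
gripper_width: 0.169
grasp_force: 98.0
```

{"name": "jog_arm", "arguments": {
  "rows": [
    {"x": 0,"y": 0,"z": -1.5,"ax": 0,"ay": 0,"az": 0,"fingers": 10},
    {"x": 0,"y": 0,"z": -2,"ax": 0,"ay": 0,"az": 0,"fingers": 10},
    {"x": 0,"y": 0,"z": -2,"ax": 0,"ay": 0,"az": 0,"fingers": 10},
    {"x": 0,"y": 0,"z": -2,"ax": 0,"ay": 0,"az": 0,"fingers": 10},
    {"x": 0,"y": 0,"z": -2,"ax": 0,"ay": 0,"az": 0,"fingers": 10},
    {"x": 0,"y": 0,"z": -2,"ax": 0,"ay": 0,"az": 0,"fingers": 10},
    {"x": 0,"y": 0,"z": -2,"ax": 0,"ay": 0,"az": 0,"fingers": 10},
    {"x": 0,"y": 0,"z": -2,"ax": 0,"ay": 0,"az": 0,"fingers": 10}
  ]
}}

```text
t: 23.2
eef_pos: [0.545, -0.0267, 0.1976]
tool_rot: [0.0, 0.723, 0.69, 0.001]
contact_force: [-0.1, 0.4, -3.1]
gripper_width: 0.168
grasp_force: 98.6
```

```bash
python3 -c "
from h import *
o=bot.get_obs();print(o['torque'],o['contact_force'],o['eef_pos'])"
```

```text
[ 0.00255082 -0.02531724  0.01535988] [-0.13094969  0.43213663 -3.12614108] [ 0.54496767 -0.02671826  0.19760998]
```

The cartridge now hangs free (about 1.5 N). Raising it out.

{"name": "jog_arm", "arguments": {
  "rows": [
    {"x": 0,"y": 0,"z": -3,"ax": 0,"ay": 0,"az": 0,"fingers": 10},
    {"x": 0,"y": 0,"z": -5,"ax": 0,"ay": 0,"az": 0,"fingers": 10},
    {"x": 0,"y": 0,"z": -7,"ax": 0,"ay": 0,"az": 0,"fingers": 10},
    {"x": 0,"y": 0,"z": -8,"ax": 0,"ay": 0,"az": 0,"fingers": 10},
    {"x": 0,"y": 0,"z": -9,"ax": 0,"ay": 0,"az": 0,"fingers": 10},
    {"x": 0,"y": 0,"z": -9,"ax": 0,"ay": 0,"az": 0,"fingers": 10},
    {"x": 0,"y": 0,"z": -9,"ax": 0,"ay": 0,"az": 0,"fingers": 10},
    {"x": 0,"y": 0,"z": -9,"ax": 0,"ay": 0,"az": 0,"fingers": 10}
  ]
}}

```text
t: 24.0
eef_pos: [0.5443, -0.0266, 0.2567]
tool_rot: [0.0, 0.723, 0.69, 0.0]
contact_force: [0.3, 0.7, -3.6]
gripper_width: 0.165
grasp_force: 98.6
```

{"name": "jog_arm", "arguments": {
  "rows": [
    {"x": 0,"y": 0,"z": -9,"ax": 0,"ay": 0,"az": 0,"fingers": 10},
    {"x": 0,"y": 0,"z": -9,"ax": 0,"ay": 0,"az": 0,"fingers": 10},
    {"x": 0,"y": 0,"z": -9,"ax": 0,"ay": 0,"az": 0,"fingers": 10},
    {"x": 0,"y": 0,"z": -9,"ax": 0,"ay": 0,"az": 0,"fingers": 10},
    {"x": 0,"y": 0,"z": -8,"ax": 0,"ay": 0,"az": 0,"fingers": 10},
    {"x": 0,"y": 0,"z": -7,"ax": 0,"ay": 0,"az": 0,"fingers": 10},
    {"x": 0,"y": 0,"z": -5,"ax": 0,"ay": 0,"az": 0,"fingers": 10},
    {"x": 0,"y": 0,"z": -3,"ax": 0,"ay": 0,"az": 0,"fingers": 10}
  ]
}}

```text
t: 24.8
eef_pos: [0.5444, -0.0266, 0.3153]
tool_rot: [0.0, 0.723, 0.69, 0.0]
contact_force: [-0.5, 0.3, -3.1]
gripper_width: 0.175
grasp_force: 98.6
```

```bash
python3 - <<'E'
from h import *
b=cam("scene");save(b,"hang");p,th,R,o=pose()
print(p,o["contact_force"],o["torque"])
h=cv2.cvtColor(b[0],cv2.COLOR_RGB2HSV)
r=(((h[:,:,0]<6)|(h[:,:,0]>174))&(h[:,:,1]>110)&(h[:,:,2]>40)).astype(np.uint8);r[:100]=0
for c in cv2.findContours(r,0,2)[0]:
    if cv2.contourArea(c)>60: print(cv2.minAreaRect(c),cv2.boundingRect(c))
bail=np.array([p[0]-4.3+7.5,p[1],p[2]-112.5])/1e3;print("exp block",proj(b,[bail-[0,0,.0315+.0]]),proj(b,[bail+[-.03,.015,-.0465],bail+[.03,-.015,-.0165],bail+[.03,.015,-.0165]]))
plan([(453,292,312,-2.7,24)],True)
E
```

```text
[544.55561755 -26.6363822  315.50378085] [ 0.49160274 -0.41848332 -2.39197889] [-0.00360891 -0.09921853 -0.02833157]
((375.5660095214844, 280.01885986328125), (10.164681434631348, 37.08734893798828), 15.945395469665527) (367, 262, 17, 37)
((266.2838134765625, 201.2027130126953), (21.53626823425293, 12.987520217895508), 80.53767395019531) (259, 191, 15, 22)
exp block [[265.82207924 200.07747252]] [[269.96392662 195.86737446]
 [261.35820221 204.6158769 ]
 [273.96585997 202.04445923]]
at [544.6 -26.6 315.5] yaw -2.67 t 24.85 F [ 0.5 -0.4 -2.4] w 0.167
0: x 1.6 y -0.5 z 0.0 az 0.00
0: x 4.6 y -1.6 z 0.1 az 0.00
0: x 7.3 y -2.5 z 0.1 az 0.00
0: x 9.8 y -3.3 z 0.1 az 0.00
0: x 11.9 y -4.0 z 0.1 az 0.00
0: x 13.9 y -4.7 z 0.2 az 0.00
0: x 15.5 y -5.2 z 0.2 az 0.00
0: x 16.9 y -5.7 z 0.2 az 0.00
1: x 17.9 y -6.1 z 0.2 az 0.00
1: x 18.8 y -6.4 z 0.2 az 0.00
1: x 19.3 y -6.5 z 0.2 az 0.00
1: x 19.6 y -6.6 z 0.2 az 0.00
1: x 19.6 y -6.6 z 0.2 az 0.00
1: x 19.3 y -6.5 z 0.2 az 0.00
1: x 18.8 y -6.4 z 0.2 az 0.00
1: x 17.9 y -6.1 z 0.2 az 0.00
2: x 16.9 y -5.7 z 0.2 az 0.00
2: x 15.5 y -5.3 z 0.2 az 0.00
2: x 13.9 y -4.7 z 0.2 az 0.00
2: x 11.9 y -4.1 z 0.1 az 0.00
2: x 9.8 y -3.3 z 0.1 az 0.00
2: x 7.3 y -2.5 z 0.1 az 0.00
2: x 4.6 y -1.6 z 0.1 az 0.00
2: x 1.6 y -0.5 z 0.0 az 0.00
```

{"name": "jog_arm", "arguments": {
  "rows": [
    {"x": 1.6,"y": -0.5,"z": 0,"ax": 0,"ay": 0,"az": 0,"fingers": 10},
    {"x": 4.6,"y": -1.6,"z": 0,"ax": 0,"ay": 0,"az": 0,"fingers": 10},
    {"x": 7.3,"y": -2.5,"z": 0,"ax": 0,"ay": 0,"az": 0,"fingers": 10},
    {"x": 9.8,"y": -3.3,"z": 0,"ax": 0,"ay": 0,"az": 0,"fingers": 10},
    {"x": 12,"y": -4,"z": 0,"ax": 0,"ay": 0,"az": 0,"fingers": 10},
    {"x": 14,"y": -4.7,"z": 0,"ax": 0,"ay": 0,"az": 0,"fingers": 10},
    {"x": 15.5,"y": -5.2,"z": 0,"ax": 0,"ay": 0,"az": 0,"fingers": 10},
    {"x": 17,"y": -5.7,"z": 0,"ax": 0,"ay": 0,"az": 0,"fingers": 10}
  ]
}}

```text
t: 25.65
eef_pos: [0.5201, 0.0579, 0.3148]
tool_rot: [-0.0, 0.723, 0.691, 0.0]
contact_force: [0.7, 0.0, -2.8]
gripper_width: 0.169
grasp_force: 98.6
```

{"name": "jog_arm", "arguments": {
  "rows": [
    {"x": 18,"y": -6.1,"z": 0,"ax": 0,"ay": 0,"az": 0,"fingers": 10},
    {"x": 18.8,"y": -6.4,"z": 0,"ax": 0,"ay": 0,"az": 0,"fingers": 10},
    {"x": 19.3,"y": -6.5,"z": 0,"ax": 0,"ay": 0,"az": 0,"fingers": 10},
    {"x": 19.6,"y": -6.6,"z": 0,"ax": 0,"ay": 0,"az": 0,"fingers": 10},
    {"x": 19.6,"y": -6.6,"z": 0,"ax": 0,"ay": 0,"az": 0,"fingers": 10},
    {"x": 19.3,"y": -6.5,"z": 0,"ax": 0,"ay": 0,"az": 0,"fingers": 10},
    {"x": 18.8,"y": -6.4,"z": 0,"ax": 0,"ay": 0,"az": 0,"fingers": 10},
    {"x": 18,"y": -6.1,"z": 0,"ax": 0,"ay": 0,"az": 0,"fingers": 10}
  ]
}}

```text
t: 26.45
eef_pos: [0.4755, 0.2119, 0.3148]
tool_rot: [-0.0, 0.723, 0.691, 0.0]
contact_force: [-0.5, 0.4, -3.2]
gripper_width: 0.168
grasp_force: 98.6
```

{"name": "jog_arm", "arguments": {
  "rows": [
    {"x": 17,"y": -5.7,"z": 0,"ax": 0,"ay": 0,"az": 0,"fingers": 10},
    {"x": 15.5,"y": -5.3,"z": 0,"ax": 0,"ay": 0,"az": 0,"fingers": 10},
    {"x": 14,"y": -4.7,"z": 0,"ax": 0,"ay": 0,"az": 0,"fingers": 10},
    {"x": 12,"y": -4,"z": 0,"ax": 0,"ay": 0,"az": 0,"fingers": 10},
    {"x": 9.8,"y": -3.3,"z": 0,"ax": 0,"ay": 0,"az": 0,"fingers": 10},
    {"x": 7.3,"y": -2.5,"z": 0,"ax": 0,"ay": 0,"az": 0,"fingers": 10},
    {"x": 4.6,"y": -1.6,"z": 0,"ax": 0,"ay": 0,"az": 0,"fingers": 10},
    {"x": 1.6,"y": -0.5,"z": 0,"ax": 0,"ay": 0,"az": 0,"fingers": 10}
  ]
}}

```text
t: 27.25
eef_pos: [0.4528, 0.2932, 0.3147]
tool_rot: [0.0, 0.723, 0.69, -0.0]
contact_force: [0.6, 0.0, -2.8]
gripper_width: 0.165
grasp_force: 98.6
```

```bash
python3 - <<'E'
from h import *
a=cam("top");p,th,R,o=pose()
print(p,th,o["t"],o["contact_force"],o["torque"])
C=a;h=cv2.cvtColor(C[0],cv2.COLOR_RGB2HSV)
g=cv2.inRange(h,(50,80,30),(75,255,255));g[:,:220]=0;g[:,300:]=0;g[:180]=0
ys,xs=np.nonzero(g);print("bin",xs.min(),xs.max(),ys.min(),ys.max(),proj(a,[np.r_[p[:2]/1e3,.05]]))
b=cam("scene");h=cv2.cvtColor(b[0],cv2.COLOR_RGB2HSV)
r=(((h[:,:,0]<6)|(h[:,:,0]>174))&(h[:,:,1]>110)&(h[:,:,2]>40)).astype(np.uint8);r[:90]=0
for c in cv2.findContours(r,0,2)[0]:
    if cv2.contourArea(c)>40: print(cv2.minAreaRect(c),cv2.boundingRect(c))
print(proj(b,[(p+[3,0,-112.5-31.5])/1e3]))
E
```

```text
[452.7761192  293.15864478 314.76858423] -2.6716034356255314 27.3 [-2.93384407e-01  2.13526585e-03 -2.86010445e+00] [-0.00032531  0.05688833 -0.00109928]
bin 252 286 201 255 [[259.37795326 235.50209745]]
((375.603759765625, 279.88677978515625), (10.164681434631348, 36.812625885009766), 15.945395469665527) (367, 262, 17, 37)
((373.0, 156.5), (16.0, 19.0), 0.0) (365, 147, 17, 20)
[[372.64592325 156.68437506]]
```

{"name": "jog_arm", "arguments": {
  "rows": [
    {"x": 0,"y": 0,"z": 3,"ax": 0,"ay": 0,"az": 0,"fingers": 10},
    {"x": 0,"y": 0,"z": 6,"ax": 0,"ay": 0,"az": 0,"fingers": 10},
    {"x": 0,"y": 0,"z": 9,"ax": 0,"ay": 0,"az": 0,"fingers": 10},
    {"x": 0,"y": 0,"z": 11,"ax": 0,"ay": 0,"az": 0,"fingers": 10},
    {"x": 0,"y": 0,"z": 12,"ax": 0,"ay": 0,"az": 0,"fingers": 10},
    {"x": 0,"y": 0,"z": 12,"ax": 0,"ay": 0,"az": 0,"fingers": 10},
    {"x": 0,"y": 0,"z": 12,"ax": 0,"ay": 0,"az": 0,"fingers": 10},
    {"x": 0,"y": 0,"z": 12,"ax": 0,"ay": 0,"az": 0,"fingers": 10}
  ]
}}

```text
t: 28.15
eef_pos: [0.4527, 0.2929, 0.2366]
tool_rot: [0.0, 0.723, 0.69, -0.0]
contact_force: [0.3, 0.7, -2.1]
gripper_width: 0.169
grasp_force: 98.6
```

{"name": "jog_arm", "arguments": {
  "rows": [
    {"x": 0,"y": 0,"z": 12,"ax": 0,"ay": 0,"az": 0,"fingers": 10},
    {"x": 0,"y": 0,"z": 12,"ax": 0,"ay": 0,"az": 0,"fingers": 10},
    {"x": 0,"y": 0,"z": 12,"ax": 0,"ay": 0,"az": 0,"fingers": 10},
    {"x": 0,"y": 0,"z": 11,"ax": 0,"ay": 0,"az": 0,"fingers": 10},
    {"x": 0,"y": 0,"z": 8,"ax": 0,"ay": 0,"az": 0,"fingers": 10},
    {"x": 0,"y": 0,"z": 5,"ax": 0,"ay": 0,"az": 0,"fingers": 10},
    {"x": 0,"y": 0,"z": 3,"ax": 0,"ay": 0,"az": 0,"fingers": 10},
    {"x": 0,"y": 0,"z": 1,"ax": 0,"ay": 0,"az": 0,"fingers": 10}
  ]
}}

```text
t: 28.95
eef_pos: [0.4529, 0.293, 0.1737]
tool_rot: [0.0, 0.723, 0.69, 0.0]
contact_force: [0.1, -0.3, -2.4]
gripper_width: 0.163
grasp_force: 98.6
```

{"name": "jog_arm", "arguments": {
  "rows": [
    {"x": 0,"y": 0,"z": 1,"ax": 0,"ay": 0,"az": 0,"fingers": 10},
    {"x": 0,"y": 0,"z": 1,"ax": 0,"ay": 0,"az": 0,"fingers": 10},
    {"x": 0,"y": 0,"z": 1,"ax": 0,"ay": 0,"az": 0,"fingers": 10},
    {"x": 0,"y": 0,"z": 1,"ax": 0,"ay": 0,"az": 0,"fingers": 10},
    {"x": 0,"y": 0,"z": 1,"ax": 0,"ay": 0,"az": 0,"fingers": 10},
    {"x": 0,"y": 0,"z": 1,"ax": 0,"ay": 0,"az": 0,"fingers": 10},
    {"x": 0,"y": 0,"z": 0.5,"ax": 0,"ay": 0,"az": 0,"fingers": 10},
    {"x": 0,"y": 0,"z": 0,"ax": 0,"ay": 0,"az": 0,"fingers": 10}
  ]
}}

```text
t: 29.75
eef_pos: [0.4528, 0.293, 0.1672]
tool_rot: [-0.0, 0.723, 0.69, -0.0]
contact_force: [-0.1, 0.5, -3.0]
gripper_width: 0.166
grasp_force: 98.6
```

{"name": "jog_arm", "arguments": {
  "rows": [
    {"x": 0,"y": 0,"z": 1,"ax": 0,"ay": 0,"az": 0,"fingers": 10},
    {"x": 0,"y": 0,"z": 1,"ax": 0,"ay": 0,"az": 0,"fingers": 10},
    {"x": 0,"y": 0,"z": 1,"ax": 0,"ay": 0,"az": 0,"fingers": 10},
    {"x": 0,"y": 0,"z": 1,"ax": 0,"ay": 0,"az": 0,"fingers": 10},
    {"x": 0,"y": 0,"z": 1,"ax": 0,"ay": 0,"az": 0,"fingers": 10},
    {"x": 0,"y": 0,"z": 1,"ax": 0,"ay": 0,"az": 0,"fingers": 10},
    {"x": 0,"y": 0,"z": 0,"ax": 0,"ay": 0,"az": 0,"fingers": 10},
    {"x": 0,"y": 0,"z": 0,"ax": 0,"ay": 0,"az": 0,"fingers": 10}
  ]
}}

```text
t: 30.55
eef_pos: [0.4529, 0.2931, 0.1614]
tool_rot: [-0.0, 0.723, 0.69, 0.0]
contact_force: [0.2, -0.1, -1.3]
gripper_width: 0.17
grasp_force: 98.7
```

{"name": "jog_arm", "arguments": {
  "rows": [
    {"x": 0,"y": 0,"z": 1,"ax": 0,"ay": 0,"az": 0,"fingers": 10},
    {"x": 0,"y": 0,"z": 1,"ax": 0,"ay": 0,"az": 0,"fingers": 10},
    {"x": 0,"y": 0,"z": 1,"ax": 0,"ay": 0,"az": 0,"fingers": 10},
    {"x": 0,"y": 0,"z": 0.5,"ax": 0,"ay": 0,"az": 0,"fingers": 10},
    {"x": 0,"y": 0,"z": 0.5,"ax": 0,"ay": 0,"az": 0,"fingers": 10},
    {"x": 0,"y": 0,"z": 0,"ax": 0,"ay": 0,"az": 0,"fingers": 10},
    {"x": 0,"y": 0,"z": 0,"ax": 0,"ay": 0,"az": 0,"fingers": 10},
    {"x": 0,"y": 0,"z": 0,"ax": 0,"ay": 0,"az": 0,"fingers": 10}
  ]
}}

```text
t: 31.35
eef_pos: [0.4528, 0.293, 0.1574]
tool_rot: [-0.0, 0.723, 0.69, 0.0]
contact_force: [-0.4, 0.1, -0.8]
gripper_width: 0.169
grasp_force: 98.7
```

```bash
python3 -c "
from h import *
o=bot.get_obs();print(o['torque'],o['contact_force'],o['eef_pos'])"
```

```text
[-0.02806619 -0.00381091  0.02663342] [-0.40415054  0.13624525 -0.75774539] [0.45283474 0.29300916 0.15735706]
```

{"name": "jog_arm", "arguments": {
  "rows": [
    {"x": 0,"y": 0,"z": 0.7,"ax": 0,"ay": 0,"az": 0,"fingers": 10},
    {"x": 0,"y": 0,"z": 0,"ax": 0,"ay": 0,"az": 0,"fingers": 10},
    {"x": 0,"y": -1,"z": 0,"ax": 0,"ay": 0,"az": 0,"fingers": 10},
    {"x": 0,"y": -1.5,"z": 0,"ax": 0,"ay": 0,"az": 0,"fingers": 10},
    {"x": 0,"y": -2,"z": 0,"ax": 0,"ay": 0,"az": 0,"fingers": 10},
    {"x": 0,"y": -2,"z": 0,"ax": 0,"ay": 0,"az": 0,"fingers": 10},
    {"x": 0,"y": 0,"z": 0,"ax": 0,"ay": 0,"az": 0,"fingers": 10},
    {"x": 0,"y": 0,"z": 0,"ax": 0,"ay": 0,"az": 0,"fingers": 10}
  ]
}}

```text
t: 32.15
eef_pos: [0.4463, 0.2934, 0.1566]
tool_rot: [-0.0, 0.723, 0.69, 0.0]
contact_force: [-0.1, -0.4, -1.2]
gripper_width: 0.169
grasp_force: 98.8
```

```bash
python3 -c "
from h import *
o=bot.get_obs();print(o['torque'],o['contact_force'],o['eef_pos'])"
```

```text
[-0.01701452 -0.05031373 -0.02976   ] [-0.14541599 -0.40096    -1.19382939] [0.44627284 0.29337102 0.15663338]
```

No resistance and the lip is clearing the bar, so I'll continue out to 20 mm and check.

{"name": "jog_arm", "arguments": {
  "rows": [
    {"x": 0,"y": -2,"z": 0,"ax": 0,"ay": 0,"az": 0,"fingers": 10},
    {"x": 0,"y": -2,"z": 0,"ax": 0,"ay": 0,"az": 0,"fingers": 10},
    {"x": 0,"y": -2.5,"z": 0,"ax": 0,"ay": 0,"az": 0,"fingers": 10},
    {"x": 0,"y": -2.5,"z": 0,"ax": 0,"ay": 0,"az": 0,"fingers": 10},
    {"x": 0,"y": -2.5,"z": 0,"ax": 0,"ay": 0,"az": 0,"fingers": 10},
    {"x": 0,"y": -2,"z": 0,"ax": 0,"ay": 0,"az": 0,"fingers": 10},
    {"x": 0,"y": -1,"z": 0,"ax": 0,"ay": 0,"az": 0,"fingers": 10},
    {"x": 0,"y": 0,"z": 0,"ax": 0,"ay": 0,"az": 0,"fingers": 10}
  ]
}}

```text
t: 32.95
eef_pos: [0.4317, 0.294, 0.1566]
tool_rot: [-0.0, 0.723, 0.69, 0.0]
contact_force: [0.1, -1.9, -1.7]
gripper_width: 0.163
grasp_force: 98.8
```

```bash
python3 - <<'E'
from h import *
p,th,R,o=pose();print(o['torque'],o['contact_force'],p)
b=cam("scene");h=cv2.cvtColor(b[0],cv2.COLOR_RGB2HSV)
r=(((h[:,:,0]<6)|(h[:,:,0]>174))&(h[:,:,1]>110)&(h[:,:,2]>40)).astype(np.uint8);r[:90]=0
for c in cv2.findContours(r,0,2)[0]:
    if cv2.contourArea(c)>30: print(cv2.minAreaRect(c),cv2.boundingRect(c))
print(proj(b,[[.456,.2925,.019],[.456,.2925,.034]]))
t=cv2.resize(b[0][70:250,310:450],None,fx=3.2,fy=3.2,interpolation=2);cv2.imwrite("pics/bin.png",t[:,:,::-1])
E
```

```text
[ 0.01862783 -0.01808948 -0.05259429] [ 0.13221346 -1.85469602 -1.72814126] [431.68903778 293.99306605 156.62103743]
((375.603759765625, 279.88677978515625), (10.164681434631348, 36.812625885009766), 15.945395469665527) (367, 262, 17, 37)
((368.5350036621094, 197.48089599609375), (21.14930534362793, 11.811687469482422), 61.38954162597656) (361, 189, 16, 19)
[[368.2004153  197.89495554]
 [368.59027359 194.14539271]]
```

View pics/bin.png

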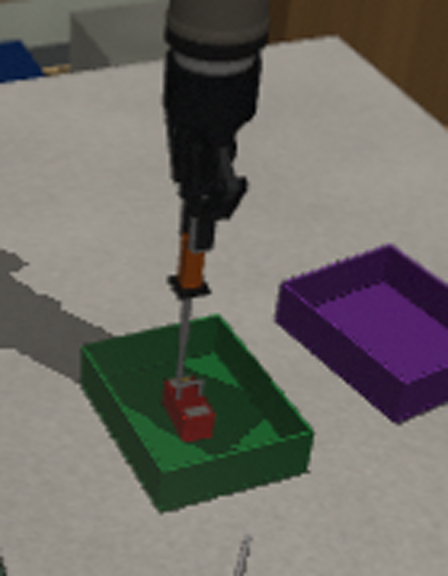

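The picture shows the red cartridge upright on the green bin's floor, block at crop (190,410), with the rod and lip clear behind the bail at (182,378). I'll raise straight up.

{"name": "jog_arm", "arguments": {
  "rows": [
    {"x": 0,"y": 0,"z": -3,"ax": 0,"ay": 0,"az": 0,"fingers": 10},
    {"x": 0,"y": 0,"z": -6,"ax": 0,"ay": 0,"az": 0,"fingers": 10},
    {"x": 0,"y": 0,"z": -12,"ax": 0,"ay": 0,"az": 0,"fingers": 10},
    {"x": 0,"y": 0,"z": -20,"ax": 0,"ay": 0,"az": 0,"fingers": 10},
    {"x": 0,"y": 0,"z": -30,"ax": 0,"ay": 0,"az": 0,"fingers": 10},
    {"x": 0,"y": 0,"z": -35,"ax": 0,"ay": 0,"az": 0,"fingers": 10},
    {"x": 0,"y": 0,"z": -32,"ax": 0,"ay": 0,"az": 0,"fingers": 10},
    {"x": 0,"y": 0,"z": -20,"ax": 0,"ay": 0,"az": 0,"fingers": 10}
  ]
}}

```text
t: 33.8
eef_pos: [0.4328, 0.2943, 0.3184]
tool_rot: [-0.0, 0.724, 0.69, 0.002]
contact_force: [0.1, 0.9, -1.1]
gripper_width: 0.169
grasp_force: 98.8
```

```bash
python3 - <<'E'
from h import *
b=cam("scene");h=cv2.cvtColor(b[0],cv2.COLOR_RGB2HSV)
r=(((h[:,:,0]<6)|(h[:,:,0]>174))&(h[:,:,1]>110)&(h[:,:,2]>40)).astype(np.uint8);r[:90]=0
for c in cv2.findContours(r,0,2)[0]:
    if cv2.contourArea(c)>30: print(cv2.minAreaRect(c))
plan([(480,-304.7,316,16.1,24)],True)
E
```

```text
((375.5660095214844, 280.01885986328125), (10.164681434631348, 37.08734893798828), 15.945395469665527)
((368.5350036621094, 197.48089599609375), (21.14930534362793, 11.811687469482422), 61.38954162597656)
at [433.9 295.1 321. ] yaw -2.71 t 33.85 F [1.3 0.6 2.5] w 0.166
0: x -3.0 y 0.4 z 0.0 az -0.10
0: x -8.7 y 1.1 z 0.1 az -0.27
0: x -13.9 y 1.6 z 0.1 az -0.44
0: x -18.6 y 2.1 z 0.2 az -0.59
0: x -22.8 y 2.3 z 0.2 az -0.72
0: x -26.4 y 2.3 z 0.2 az -0.83
0: x -29.6 y 2.2 z 0.2 az -0.93
0: x -32.2 y 1.8 z 0.3 az -1.01
1: x -34.4 y 1.3 z 0.3 az -1.08
1: x -35.9 y 0.7 z 0.3 az -1.12
1: x -37.0 y 0.0 z 0.3 az -1.16
1: x -37.5 y -0.7 z 0.3 az -1.17
1: x -37.5 y -1.5 z 0.3 az -1.17
1: x -36.9 y -2.2 z 0.3 az -1.16
1: x -35.8 y -2.9 z 0.3 az -1.12
1: x -34.2 y -3.4 z 0.3 az -1.08
2: x -32.1 y -3.8 z 0.3 az -1.01
2: x -29.4 y -4.0 z 0.2 az -0.93
2: x -26.2 y -4.0 z 0.2 az -0.83
2: x -22.6 y -3.8 z 0.2 az -0.72
2: x -18.4 y -3.3 z 0.2 az -0.59
2: x -13.8 y -2.6 z 0.1 az -0.44
2: x -8.6 y -1.7 z 0.1 az -0.27
2: x -3.0 y -0.6 z 0.0 az -0.10
```

Cartridge unmoved in the bin. Back to the stand.

{"name": "jog_arm", "arguments": {
  "rows": [
    {"x": -3,"y": 0.4,"z": 0,"ax": 0,"ay": 0,"az": -0.1,"fingers": 10},
    {"x": -8.7,"y": 1,"z": 0,"ax": 0,"ay": 0,"az": -0.3,"fingers": 10},
    {"x": -14,"y": 1.6,"z": 0,"ax": 0,"ay": 0,"az": -0.4,"fingers": 10},
    {"x": -18.6,"y": 2,"z": 0,"ax": 0,"ay": 0,"az": -0.6,"fingers": 10},
    {"x": -22.8,"y": 2.3,"z": 0,"ax": 0,"ay": 0,"az": -0.7,"fingers": 10},
    {"x": -26.4,"y": 2.3,"z": 0,"ax": 0,"ay": 0,"az": -0.8,"fingers": 10},
    {"x": -29.6,"y": 2.2,"z": 0,"ax": 0,"ay": 0,"az": -0.9,"fingers": 10},
    {"x": -32.2,"y": 1.8,"z": 0,"ax": 0,"ay": 0,"az": -1,"fingers": 10}
  ]
}}

```text
t: 34.65
eef_pos: [0.4429, 0.136, 0.3135]
tool_rot: [-0.0, 0.694, 0.72, -0.001]
contact_force: [0.2, 0.2, -1.0]
gripper_width: 0.168
grasp_force: 98.8
```

{"name": "jog_arm", "arguments": {
  "rows": [
    {"x": -34.4,"y": 1.3,"z": 0,"ax": 0,"ay": 0,"az": -1.1,"fingers": 10},
    {"x": -36,"y": 0.7,"z": 0,"ax": 0,"ay": 0,"az": -1.1,"fingers": 10},
    {"x": -37,"y": 0,"z": 0,"ax": 0,"ay": 0,"az": -1.2,"fingers": 10},
    {"x": -37.5,"y": -0.7,"z": 0,"ax": 0,"ay": 0,"az": -1.2,"fingers": 10},
    {"x": -37.5,"y": -1.5,"z": 0,"ax": 0,"ay": 0,"az": -1.2,"fingers": 10},
    {"x": -37,"y": -2.2,"z": 0,"ax": 0,"ay": 0,"az": -1.2,"fingers": 10},
    {"x": -36,"y": -2.9,"z": 0,"ax": 0,"ay": 0,"az": -1.1,"fingers": 10},
    {"x": -34,"y": -3.4,"z": 0,"ax": 0,"ay": 0,"az": -1.1,"fingers": 10}
  ]
}}

```text
t: 35.45
eef_pos: [0.4643, -0.1532, 0.3138]
tool_rot: [-0.001, 0.634, 0.773, -0.0]
contact_force: [0.4, 0.4, -1.0]
gripper_width: 0.164
grasp_force: 98.8
```

{"name": "jog_arm", "arguments": {
  "rows": [
    {"x": -32,"y": -3.8,"z": 0,"ax": 0,"ay": 0,"az": -1,"fingers": 10},
    {"x": -29.4,"y": -4,"z": 0,"ax": 0,"ay": 0,"az": -0.9,"fingers": 10},
    {"x": -26,"y": -4,"z": 0,"ax": 0,"ay": 0,"az": -0.8,"fingers": 10},
    {"x": -22.6,"y": -3.8,"z": 0,"ax": 0,"ay": 0,"az": -0.7,"fingers": 10},
    {"x": -18.4,"y": -3.3,"z": 0,"ax": 0,"ay": 0,"az": -0.6,"fingers": 10},
    {"x": -13.8,"y": -2.6,"z": 0,"ax": 0,"ay": 0,"az": -0.4,"fingers": 10},
    {"x": -8.6,"y": -1.7,"z": 0,"ax": 0,"ay": 0,"az": -0.3,"fingers": 10},
    {"x": -3,"y": -0.6,"z": 0,"ax": 0,"ay": 0,"az": 0,"fingers": 10}
  ]
}}

```text
t: 36.25
eef_pos: [0.4771, -0.3069, 0.314]
tool_rot: [-0.001, 0.602, 0.798, -0.0]
contact_force: [-0.1, -0.2, -1.5]
gripper_width: 0.166
grasp_force: 98.8
```

```bash
python3 - <<'E'
from h import *
bot.read_camera("top")
plan([(479.9,-304.7,313,16.1,2)])
E
```

```text
at [ 477.4 -306.5  314.1] yaw 15.93 t 36.3 F [ 0.3 -1.  -0.8] w 0.165
0: x 0.5 y 1.4 z 0.5 az -0.08
0: x 0.5 y 1.4 z 0.5 az -0.08
```

{"name": "jog_arm", "arguments": {
  "rows": [
    {"x": 0,"y": 1.4,"z": 0,"ax": 0,"ay": 0,"az": 0,"fingers": 10},
    {"x": 0,"y": 1.3,"z": 0,"ax": 0,"ay": 0,"az": 0,"fingers": 10},
    {"x": 0,"y": 0,"z": 0,"ax": 0,"ay": 0,"az": 0,"fingers": 10},
    {"x": 0,"y": 0,"z": 0,"ax": 0,"ay": 0,"az": 0,"fingers": 10},
    {"x": 0,"y": 0,"z": 0,"ax": 0,"ay": 0,"az": 0,"fingers": 10},
    {"x": 0,"y": 0,"z": 0,"ax": 0,"ay": 0,"az": 0,"fingers": 10},
    {"x": 0,"y": 0,"z": 0,"ax": 0,"ay": 0,"az": 0,"fingers": 10},
    {"x": 0,"y": 0,"z": 0,"ax": 0,"ay": 0,"az": 0,"fingers": 10}
  ]
}}

```text
t: 37.1
eef_pos: [0.481, -0.3049, 0.3146]
tool_rot: [0.0, 0.602, 0.799, 0.0]
contact_force: [-0.7, -0.8, -1.2]
gripper_width: 0.166
grasp_force: 98.8
```

```bash
python3 -c "
from h import *
plan([(479.9,-304.7,313,16.1,2)])"
```

```text
at [ 481.  -304.9  314.6] yaw 16.03 t 37.1 F [-0.7 -0.8 -1.2] w 0.166
0: x 0.3 y -0.5 z 0.8 az -0.04
0: x 0.3 y -0.5 z 0.8 az -0.04
```

{"name": "jog_arm", "arguments": {
  "rows": [
    {"x": 0.5,"y": -1,"z": 4,"ax": 0,"ay": 0,"az": 0,"fingers": 10},
    {"x": 0,"y": 0,"z": 8,"ax": 0,"ay": 0,"az": 0,"fingers": 10},
    {"x": 0,"y": 0,"z": 12,"ax": 0,"ay": 0,"az": 0,"fingers": 10},
    {"x": 0,"y": 0,"z": 14,"ax": 0,"ay": 0,"az": 0,"fingers": 10},
    {"x": 0,"y": 0,"z": 14,"ax": 0,"ay": 0,"az": 0,"fingers": 10},
    {"x": 0,"y": 0,"z": 14,"ax": 0,"ay": 0,"az": 0,"fingers": 10},
    {"x": 0,"y": 0,"z": 10,"ax": 0,"ay": 0,"az": 0,"fingers": 10},
    {"x": 0,"y": 0,"z": 5,"ax": 0,"ay": 0,"az": 0,"fingers": 10}
  ]
}}

```text
t: 37.9
eef_pos: [0.4794, -0.3044, 0.2322]
tool_rot: [-0.001, 0.602, 0.799, -0.0]
contact_force: [0.7, -0.5, -1.9]
gripper_width: 0.167
grasp_force: 98.8
```

{"name": "jog_arm", "arguments": {
  "rows": [
    {"x": 0,"y": 0,"z": 5,"ax": 0,"ay": 0,"az": 0,"fingers": 10},
    {"x": 0,"y": 0,"z": 9,"ax": 0,"ay": 0,"az": 0,"fingers": 10},
    {"x": 0,"y": 0,"z": 12,"ax": 0,"ay": 0,"az": 0,"fingers": 10},
    {"x": 0,"y": 0,"z": 12,"ax": 0,"ay": 0,"az": 0,"fingers": 10},
    {"x": 0,"y": 0,"z": 11,"ax": 0,"ay": 0,"az": 0,"fingers": 10},
    {"x": 0,"y": 0,"z": 8,"ax": 0,"ay": 0,"az": 0,"fingers": 10},
    {"x": 0,"y": 0,"z": 4,"ax": 0,"ay": 0,"az": 0,"fingers": 10},
    {"x": 0,"y": 0,"z": 0,"ax": 0,"ay": 0,"az": 0,"fingers": 10}
  ]
}}

```text
t: 38.7
eef_pos: [0.4796, -0.3046, 0.172]
tool_rot: [-0.0, 0.602, 0.799, -0.0]
contact_force: [-0.1, -0.0, -1.9]
gripper_width: 0.167
grasp_force: 98.8
```

{"name": "jog_arm", "arguments": {
  "rows": [
    {"x": 0,"y": 0,"z": 1.5,"ax": 0,"ay": 0,"az": 0,"fingers": 10},
    {"x": 0,"y": 0,"z": 1.5,"ax": 0,"ay": 0,"az": 0,"fingers": 10},
    {"x": 0,"y": 0,"z": 1.5,"ax": 0,"ay": 0,"az": 0,"fingers": 10},
    {"x": 0,"y": 0,"z": 1,"ax": 0,"ay": 0,"az": 0,"fingers": 10},
    {"x": 0,"y": 0,"z": 0.7,"ax": 0,"ay": 0,"az": 0,"fingers": 10},
    {"x": 0,"y": 0,"z": 0.7,"ax": 0,"ay": 0,"az": 0,"fingers": 10},
    {"x": 0,"y": 0,"z": 0,"ax": 0,"ay": 0,"az": 0,"fingers": 10},
    {"x": 0,"y": 0,"z": 0,"ax": 0,"ay": 0,"az": 0,"fingers": 10}
  ]
}}

```text
t: 39.5
eef_pos: [0.4799, -0.3047, 0.1657]
tool_rot: [0.0, 0.602, 0.799, 0.0]
contact_force: [-0.5, -0.7, -1.7]
gripper_width: 0.168
grasp_force: 98.8
```

{"name": "jog_arm", "arguments": {
  "rows": [
    {"x": 0,"y": 0,"z": 0.5,"ax": 0,"ay": 0,"az": 0,"fingers": 10},
    {"x": 0,"y": 0,"z": 0.5,"ax": 0,"ay": 0,"az": 0,"fingers": 10},
    {"x": 0,"y": 0,"z": 0.5,"ax": 0,"ay": 0,"az": 0,"fingers": 10},
    {"x": 0,"y": 0,"z": 0,"ax": 0,"ay": 0,"az": 0,"fingers": 10},
    {"x": 0,"y": 0,"z": 0,"ax": 0,"ay": 0,"az": 0,"fingers": 10},
    {"x": 0,"y": 0,"z": 0,"ax": 0,"ay": 0,"az": 0,"fingers": 10},
    {"x": 0,"y": 0,"z": 0,"ax": 0,"ay": 0,"az": 0,"fingers": 10},
    {"x": 0,"y": 0,"z": 0,"ax": 0,"ay": 0,"az": 0,"fingers": 10}
  ]
}}

```text
t: 40.3
eef_pos: [0.48, -0.3049, 0.1647]
tool_rot: [0.0, 0.602, 0.799, 0.0]
contact_force: [-2.1, 0.6, 5.2]
gripper_width: 0.17
grasp_force: 99.6
```

The collar rests on the plate, in the same state as at pickup. Release.

{"name": "jog_arm", "arguments": {
  "rows": [
    {"x": 0,"y": 0,"z": 0,"ax": 0,"ay": 0,"az": 0,"fingers": 20},
    {"x": 0,"y": 0,"z": 0,"ax": 0,"ay": 0,"az": 0,"fingers": 25},
    {"x": 0,"y": 0,"z": 0,"ax": 0,"ay": 0,"az": 0,"fingers": 35},
    {"x": 0,"y": 0,"z": 0,"ax": 0,"ay": 0,"az": 0,"fingers": 45},
    {"x": 0,"y": 0,"z": 0,"ax": 0,"ay": 0,"az": 0,"fingers": 50},
    {"x": 0,"y": 0,"z": 0,"ax": 0,"ay": 0,"az": 0,"fingers": 50},
    {"x": 0,"y": 0,"z": 0,"ax": 0,"ay": 0,"az": 0,"fingers": 50},
    {"x": 0,"y": 0,"z": 0,"ax": 0,"ay": 0,"az": 0,"fingers": 50}
  ]
}}

```text
t: 41.1
eef_pos: [0.4799, -0.3047, 0.1642]
tool_rot: [-0.0, 0.602, 0.799, 0.0]
contact_force: [0.4, 0.0, -0.6]
gripper_width: 0.587
grasp_force: 0.0
```

{"name": "jog_arm", "arguments": {
  "rows": [
    {"x": 0,"y": 0,"z": -5,"ax": 0,"ay": 0,"az": 0,"fingers": 50},
    {"x": 0,"y": 0,"z": -10,"ax": 0,"ay": 0,"az": 0,"fingers": 50},
    {"x": 0,"y": 0,"z": -15,"ax": 0,"ay": 0,"az": 0,"fingers": 50},
    {"x": 0,"y": 0,"z": -20,"ax": 0,"ay": 0,"az": 0,"fingers": 50},
    {"x": 0,"y": 0,"z": -25,"ax": 0,"ay": 0,"az": 0,"fingers": 50},
    {"x": 0,"y": 0,"z": -25,"ax": 0,"ay": 0,"az": 0,"fingers": 50},
    {"x": 0,"y": 0,"z": -20,"ax": 0,"ay": 0,"az": 0,"fingers": 50},
    {"x": 0,"y": 0,"z": -10,"ax": 0,"ay": 0,"az": 0,"fingers": 50}
  ]
}}

```text
t: 41.9
eef_pos: [0.4806, -0.3056, 0.2972]
tool_rot: [0.002, 0.602, 0.799, 0.001]
contact_force: [0.8, 0.3, -0.4]
gripper_width: 0.583
grasp_force: 0.0
```

{"name": "jog_arm", "arguments": {
  "rows": [
    {"x": 5,"y": 0,"z": 0,"ax": 0,"ay": 0,"az": 0,"fingers": 50},
    {"x": 10,"y": 0,"z": 0,"ax": 0,"ay": 0,"az": 0,"fingers": 50},
    {"x": 15,"y": 0,"z": 0,"ax": 0,"ay": 0,"az": 0,"fingers": 50},
    {"x": 20,"y": 0,"z": 0,"ax": 0,"ay": 0,"az": 0,"fingers": 50},
    {"x": 20,"y": 0,"z": 0,"ax": 0,"ay": 0,"az": 0,"fingers": 50},
    {"x": 15,"y": 0,"z": 0,"ax": 0,"ay": 0,"az": 0,"fingers": 50},
    {"x": 5,"y": 0,"z": 0,"ax": 0,"ay": 0,"az": 0,"fingers": 50},
    {"x": 0,"y": 0,"z": 0,"ax": 0,"ay": 0,"az": 0,"fingers": 50}
  ]
}}

```text
t: 42.7
eef_pos: [0.4547, -0.2169, 0.2936]
tool_rot: [-0.001, 0.601, 0.799, 0.0]
contact_force: [0.4, -0.0, 0.0]
gripper_width: 0.586
grasp_force: 0.0
```

```bash
python3 - <<'E'
from h import *
for n,roi,z in(("top",(455,200,500,240),0),("scene",(125,170,175,235),0)):
    C=cam(n);h=cv2.cvtColor(C[0],cv2.COLOR_RGB2HSV);m=cv2.inRange(h,(3,150,60),(14,255,255))
    x0,y0,x1,y1=roi;ys,xs=np.nonzero(m[y0:y1,x0:x1]);print(n,len(xs),xs.min()+x0,xs.max()+x0,ys.min()+y0,ys.max()+y0)
    p=proj(C,[[.4782,-.3043,.205],[.4782,-.3043,.155]]);print(p)
o=bot.get_obs();print(o["t"],o["eef_pos"],o["contact_force"])
b=C;h=cv2.cvtColor(b[0],cv2.COLOR_RGB2HSV)
old=cv2.imread("pics/sc0.png")[:,:,::-1]
d=cv2.absdiff(b[0],old).max(2);print("diff stand",(d[175:245,130:180]>60).sum())
E
```

```text
Traceback (most recent call last):
ValueError: zero-size array to reduction operation minimum which has no identity
```

```bash
python3 - <<'E'
from h import *
for n in("top","scene","wrist"):
    C=cam(n);h=cv2.cvtColor(C[0],cv2.COLOR_RGB2HSV);m=cv2.inRange(h,(2,110,25),(18,255,255))
    p=proj(C,[[.4782,-.3043,.205],[.4782,-.3043,.155]]);c=p[0].astype(int)
    x0,y0=np.maximum(c-30,0);ys,xs=np.nonzero(m[y0:y0+60,x0:x0+60])
    print(n,p.round(1).tolist(),len(xs),(xs.min()+x0,xs.max()+x0,ys.min()+y0,ys.max()+y0) if len(xs) else "")
b=cam("scene");old=cv2.imread("pics/sc0.png")[:,:,::-1]
d=cv2.absdiff(b[0],old).max(2);print("diff lip region",(d[205:245,145:175]>60).sum(),b[0][240:246,158:166,:].min(2).tolist(),old[240:246,158:166].min(2).tolist())
o=bot.get_obs();print(o["t"],o["eef_pos"],o["contact_force"])
E
```

```text
top [[480.1, 219.6], [474.3, 221.9]] 0 
scene [[142.6, 194.2], [148.9, 209.9]] 149 (np.int64(138), np.int64(151), np.int64(192), np.int64(212))
wrist [[314.8, 266.8], [315.1, 245.2]] 493 (np.int64(309), np.int64(324), np.int64(242), np.int64(275))
diff lip region 0 [[82, 76, 73, 70, 57, 50, 50, 51], [67, 59, 64, 67, 59, 53, 51, 51], [50, 50, 52, 50, 42, 49, 50, 50], [50, 51, 48, 47, 45, 49, 50, 50], [52, 51, 51, 50, 50, 48, 56, 56], [50, 50, 52, 47, 51, 56, 67, 68]] [[81, 75, 71, 70, 56, 51, 52, 52], [67, 59, 65, 65, 54, 50, 50, 51], [50, 52, 51, 45, 41, 49, 50, 51], [51, 51, 48, 43, 42, 45, 51, 50], [49, 50, 51, 50, 47, 48, 53, 57], [50, 51, 50, 54, 56, 55, 66, 68]]
42.95 [ 0.4550125  -0.21895724  0.29410651] [-0.00606778 -0.16667283  0.55305721]
```

The picker hangs exactly where it was at the start (the scene image is unchanged at the rod and foot), and the cartridge stands in the bin. Handing in.

```bash
python3 -c "
from station import bot
print(bot.hand_in())"
```

```text
the job is handed in; nothing more can be done
None
```

I handed the job in at about 43 s: the red cartridge stands in the green bin, unhooked, and the picker is back in its stand slot; the blue cartridge, tape and screwdriver were not part of any move, and the judge's verdict was not shown.

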